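# Pressure-test sight glasses: load the pot, draw the cover down crosswise, pump

## Task

Pressure-test the sight glasses: stand every one from the board in a bore of the test pot, gripping the glass as lightly as you can, then set the cover squarely on the seal between the clamp posts; set things down, never drop them. Draw the cover down evenly in two rounds, both times crosswise (one pair of opposite clamps, then the other pair): in the first round turn each clamp clockwise only until its toe points at the middle of the cover, in the second turn each one on to its stop. Then push the pump plunger once all the way down, let it come back up, and leave the other things on the bench where they lie.

Things in the scene. Friction and masses are not known exactly. Their poses are not given: they have to be found in the camera images.
- pot: Test pot, fixed: green base 216 mm across, pot 154 mm across, metal rim 39.5 mm above the bench. Origin: on its axis at bench height, z up. A black rubber seal ring stands 6 mm proud of the rim and yields like a spring (6 N/mm). Four clamp posts 90 mm from the axis; clamp0 to clamp3 go round counterclockwise, so clamp0 faces clamp2 and clamp1 faces clamp3.
- cover: Loose round aluminium cover, 154 mm across, 0.45 kg: 8 mm flange, hollow bell 101 mm across and 41 mm high, black knob 36 mm across from 45 to 68 mm above the underside. Origin: centre of the flange underside, z up; any turn about z will do. Goes down between the clamp posts with 4 mm play all round; rests on the seal with its underside 45 mm above the bench, 40 mm when drawn fully down.
- plunger (a joint): Travel of the sprung pump plunger, m: 0 up, 0.025 fully down; it needs 4 N at the start and 14 N at the bottom and springs back by itself.
- plunger_top (a point): Top of the plunger's black cap, 36 mm across; 102 mm above the bench when up, 77 mm when fully down. Push it straight down.
- bore0 (a point): Centre of the floor of bore 0, 24 mm above the bench. The bore is 36 mm wide and 15 mm deep, open at the pot's top face; its axis is 30 mm from the pot's axis.
- bore1 (a point): Centre of the floor of bore 1, 24 mm above the bench. The bore is 36 mm wide and 15 mm deep, open at the pot's top face; its axis is 30 mm from the pot's axis.
- bore2 (a point): Centre of the floor of bore 2, 24 mm above the bench. The bore is 36 mm wide and 15 mm deep, open at the pot's top face; its axis is 30 mm from the pot's axis.
- glass0: Sight glass: an upright glass cylinder with brass caps, 30 mm across, 44 mm high, 60 g, fragile; the foot tapers to 26 mm. Origin: centre of its foot, z up. At the start it stands on the dark wooden board (13 mm thick). May be absent. When seated in a bore 29 mm of it stand out above the pot's top face. Grip it with no more than 30 N.
- glass1: Sight glass: an upright glass cylinder with brass caps, 30 mm across, 44 mm high, 60 g, fragile; the foot tapers to 26 mm. Origin: centre of its foot, z up. At the start it stands on the dark wooden board (13 mm thick). May be absent. When seated in a bore 29 mm of it stand out above the pot's top face. Grip it with no more than 30 N.
- glass2: Sight glass: an upright glass cylinder with brass caps, 30 mm across, 44 mm high, 60 g, fragile; the foot tapers to 26 mm. Origin: centre of its foot, z up. At the start it stands on the dark wooden board (13 mm thick). May be absent. When seated in a bore 29 mm of it stand out above the pot's top face. Grip it with no more than 30 N.
- clamp0 (a joint): Turn of clamp 0, rad, clockwise seen from above: 0 to 0.2 at the start (toe clear of the cover); from about 0.8 the toe bears on the flange; 1.57 toe points at the pot axis, half drawn down; 2.35 stop. Clamp and grip sink 3.5 mm per rad. Stays where it is left; turning takes up to 0.5 N m.
- clamp0_grip (a point): Middle of clamp 0's red bar grip, on its turning axis, 83.5 mm above the bench when the joint reads 0. The bar is 46 mm long (along this point's x axis, which is also where the toe points), 12 mm thick, 18 mm high; the toe, 36 mm long, lies 27.5 mm below. Below the bar 9 mm are clear above the toe.
- clamp1 (a joint): Turn of clamp 1, rad, clockwise seen from above: 0 to 0.2 at the start (toe clear of the cover); from about 0.8 the toe bears on the flange; 1.57 toe points at the pot axis, half drawn down; 2.35 stop. Clamp and grip sink 3.5 mm per rad. Stays where it is left; turning takes up to 0.5 N m.
- clamp1_grip (a point): Middle of clamp 1's red bar grip, on its turning axis, 83.5 mm above the bench when the joint reads 0. The bar is 46 mm long (along this point's x axis, which is also where the toe points), 12 mm thick, 18 mm high; the toe, 36 mm long, lies 27.5 mm below. Below the bar 9 mm are clear above the toe.
- clamp2 (a joint): Turn of clamp 2, rad, clockwise seen from above: 0 to 0.2 at the start (toe clear of the cover); from about 0.8 the toe bears on the flange; 1.57 toe points at the pot axis, half drawn down; 2.35 stop. Clamp and grip sink 3.5 mm per rad. Stays where it is left; turning takes up to 0.5 N m.
- clamp2_grip (a point): Middle of clamp 2's red bar grip, on its turning axis, 83.5 mm above the bench when the joint reads 0. The bar is 46 mm long (along this point's x axis, which is also where the toe points), 12 mm thick, 18 mm high; the toe, 36 mm long, lies 27.5 mm below. Below the bar 9 mm are clear above the toe.
- clamp3 (a joint): Turn of clamp 3, rad, clockwise seen from above: 0 to 0.2 at the start (toe clear of the cover); from about 0.8 the toe bears on the flange; 1.57 toe points at the pot axis, half drawn down; 2.35 stop. Clamp and grip sink 3.5 mm per rad. Stays where it is left; turning takes up to 0.5 N m.
- clamp3_grip (a point): Middle of clamp 3's red bar grip, on its turning axis, 83.5 mm above the bench when the joint reads 0. The bar is 46 mm long (along this point's x axis, which is also where the toe points), 12 mm thick, 18 mm high; the toe, 36 mm long, lies 27.5 mm below. Below the bar 9 mm are clear above the toe.
- bit_bottle: Small clear bottle on a blue cap, 43x45x64 mm; bystander, origin under its centre.
- fuse_box: Yellow carton 56x38x26 mm; bystander, origin under its centre.
- blue_pliers: Pliers with blue grips, 139x64x13 mm; bystander, origin under the centre.
- slip_pliers: Rusty pliers, 185x67x12 mm; bystander, origin under the centre.
- side_cutters: Small side cutters with blue grips, 100x49x13 mm; bystander, origin under the centre.
Not all that is in view belongs to the job. What is shaped like the glass2 but orange or pink is not meant. What is shaped like the glass0 but green is not meant.

How it is judged (in metres and radians):
On the way, in this order (a step that is already met when the one before it is completed fails the run):
1. every sight glass stands in a bore, the cover still off ((distance between glass0 and bore0 below 0.005 m or distance between glass0 and bore1 below 0.005 m or distance between glass0 and bore2 below 0.005 m) and angle between each of glass0, glass1, glass2's own z axis and vertical below 0.08 rad and (distance between glass1 and bore0 below 0.005 m or distance between glass1 and bore1 below 0.005 m or distance between glass1 and bore2 below 0.005 m) and (distance between glass2 and bore0 below 0.005 m or distance between glass2 and bore1 below 0.005 m or distance between glass2 and bore2 below 0.005 m) and horizontal distance between cover and pot above 0.08 m), for 0.2 s.
2. the cover lies squarely on the seal, all clamps still open ((distance between glass0 and bore0 below 0.005 m or distance between glass0 and bore1 below 0.005 m or distance between glass0 and bore2 below 0.005 m) and angle between each of glass0, glass1, glass2's own z axis and vertical below 0.08 rad and (distance between glass1 and bore0 below 0.005 m or distance between glass1 and bore1 below 0.005 m or distance between glass1 and bore2 below 0.005 m) and (distance between glass2 and bore0 below 0.005 m or distance between glass2 and bore1 below 0.005 m or distance between glass2 and bore2 below 0.005 m) and horizontal distance between cover and pot below 0.008 m and z of cover in the frame of pot below 0.049 m and angle between cover's own z axis and vertical below 0.035 rad and value of joint each of clamp0, clamp1, clamp2, clamp3 below 0.6 rad), for 0.3 s.
3. first round: one pair of opposite clamps turned until the toes point at the middle, the other pair still open (((value of joint clamp0 between 1.27 and 1.87 rad and value of joint clamp2 between 1.27 and 1.87 rad and value of joint each of clamp1, clamp3 below 0.6 rad) or (value of joint clamp1 between 1.27 and 1.87 rad and value of joint clamp3 between 1.27 and 1.87 rad and value of joint each of clamp0, clamp2 below 0.6 rad))), for 0.2 s.
4. first round done: all four toes point at the middle (value of joint clamp0 between 1.27 and 1.87 rad and value of joint clamp1 between 1.27 and 1.87 rad and value of joint clamp2 between 1.27 and 1.87 rad and value of joint clamp3 between 1.27 and 1.87 rad), for 0.2 s.
5. second round: one pair of opposite clamps at the stop, the other pair still pointing at the middle (((value of joint each of clamp0, clamp2 above 2.23 rad and value of joint clamp1 between 1.27 and 1.87 rad and value of joint clamp3 between 1.27 and 1.87 rad) or (value of joint each of clamp1, clamp3 above 2.23 rad and value of joint clamp0 between 1.27 and 1.87 rad and value of joint clamp2 between 1.27 and 1.87 rad))), for 0.2 s.
6. all four clamps at the stop, the cover fully and evenly down (value of joint each of clamp0, clamp1, clamp2, clamp3 above 2.23 rad and horizontal distance between cover and pot below 0.008 m and z of cover in the frame of pot below 0.0412 m and angle between cover's own z axis and vertical below 0.02 rad), for 0.2 s.
7. the pump plunger pushed all the way down (value of joint plunger above 0.0235 m), for 0.1 s.
At the end, for the whole second after the job is handed in: Glasses stand in bores (foot within 5 mm of the bore floor centre, 4.5 degrees upright); cover within 8 mm of the pot axis, underside at most 41.2 mm above the bench, level to 1.1 degrees, at rest; clamps within 0.12 rad of the stop; plunger up (under 4 mm) (all of step 6 and (distance between glass0 and bore0 below 0.005 m or distance between glass0 and bore1 below 0.005 m or distance between glass0 and bore2 below 0.005 m) and angle between each of glass0, glass1, glass2's own z axis and vertical below 0.08 rad and (distance between glass1 and bore0 below 0.005 m or distance between glass1 and bore1 below 0.005 m or distance between glass1 and bore2 below 0.005 m) and (distance between glass2 and bore0 below 0.005 m or distance between glass2 and bore1 below 0.005 m or distance between glass2 and bore2 below 0.005 m) and value of joint plunger below 0.004 m and linear speed of cover below 0.01 m/s); the robot touches nothing.
It fails at once if a glass squeezed with more than 90 N (both fingers together) (contact force between the fingers and glass0 above 90 N or contact force between the fingers and glass1 above 90 N or contact force between the fingers and glass2 above 90 N).
It fails at once if the cover pulled askew by the clamps: more than 2.4 degrees out of level on the seal with a clamp bearing on it (horizontal distance between cover and pot below 0.008 m and z of cover in the frame of pot below 0.052 m and angle between cover's own z axis and vertical above 0.042 rad and value of joint any of clamp0, clamp1, clamp2, clamp3 above 0.8 rad).
It fails at once if a glass dropped into the pot (falling faster than 0.75 m/s, as from 3 cm) instead of being set down ((linear speed of glass0 above 0.75 m/s and contact force between the fingers and glass0 below 0.5 N and (distance between glass0 and bore0 below 0.035 m or distance between glass0 and bore1 below 0.035 m or distance between glass0 and bore2 below 0.035 m)) or (linear speed of glass1 above 0.75 m/s and contact force between the fingers and glass1 below 0.5 N and (distance between glass1 and bore0 below 0.035 m or distance between glass1 and bore1 below 0.035 m or distance between glass1 and bore2 below 0.035 m)) or (linear speed of glass2 above 0.75 m/s and contact force between the fingers and glass2 below 0.5 N and (distance between glass2 and bore0 below 0.035 m or distance between glass2 and bore1 below 0.035 m or distance between glass2 and bore2 below 0.035 m))).
It fails at once if the cover dropped onto the seal (falling faster than 0.75 m/s) (linear speed of cover above 0.75 m/s and contact force between the fingers and cover below 0.5 N and horizontal distance between cover and pot below 0.03 m and z of cover in the frame of pot below 0.075 m).
It fails at once if another thing on the bench pushed more than 40 mm from its place (distance of any of bit_bottle, fuse_box, blue_pliers, slip_pliers, side_cutters from where it was at the start of the episode above 0.04 m).
Of glass0, glass1, glass2 only 2 to 3 are there at a start; the rules pass over those that are not, and their reading is None.
At some moment in a run one of cover may be knocked a few centimetres aside while the robot is not near it.
It also fails if it takes over 210 s, if anything falls off the work surface, if the arm or the gripper's body presses on something with over 40 N, if the wrist force passes 120 N, or if a joint passes its speed limit or range.

## Robot

A 6-joint arm with a two-finger parallel gripper is mounted at the origin on a cart in front of the work surface, level with it; the furniture and walls round the work are solid. World frame = base frame: x ahead of the robot, y to its left, z up, the work surface at z = 0. Lengths are in m, angles in degrees, forces in N, time in s.
With the tool pointing down it reaches from about 0.4 to 0.825 m from the base axis. Payload 7 kg.
Tool frame: the origin (TCP) lies at the very end of the fingers, on their centre line; the grasp point (between the pads) lies 19 mm behind it; z points along the fingers, y is the line along which they close (so a half turn about z gives the same grasp; the last joint's range is limited). The gripper opens to 88 mm and grips with 3 to 60 N. Pads are 19 mm wide; open, the fingers measure 130 mm over their backs; the gripper's body (78 mm by 193 mm) begins 47 mm behind the grasp point.
Start: joints at [84.231, 20.546, 0.682, 0, -70.136, -16.507], TCP at [0.256, 0.625, 0.227] pointing down, gripper open.
Joint ranges: [-176.03, 176.03], [-82.01, 121.73], [-58.28, 71.71], [-173.87, 95.51], [-174.79, -0.11], [-173.66, 173.66]. Speed limits (degrees/s): [136.94, 136.94, 172.46, 180, 180, 180].

## Interface

Orientations are given as [roll, pitch, yaw] about the fixed x, y, z axes, in that order (R = Rz(yaw) Ry(pitch) Rx(roll)).
In Python, from plant import get_state, imaging, r, finder gives the robot as it stands.
- The arm moves only by the shell command python3 -m handwheel 'ROWS' [FORCE]. ROWS is JSON, a list of rows, each a list of 5 numbers: the closure, from 0 (fully open) to 1 (shut), then the shift along the world's x, y, z in cm, then the turn about the world's z in degrees. A call has 1 to 8 rows; each row is the pose to reach, as a shift and turn from the pose commanded when the call began; what a row does not reach only later rows make up. A row lasts 1/8 s, in which the tool goes at most 62.5 mm and 10.7 degrees, less where a joint would pass 70% of its speed; a pose out of reach is approached as far as the arm can. A call with a gripper value outside its range is refused whole. The fingers move at their own pace and stop on an object; FORCE is the grip in N (left out, the last holds). Time passes only in rows, so rows that repeat a pose let the fingers close. It gives the time, the measured TCP pose, the force, the opening and the grip force at its end, in the units of the state.
- get_state(): the state, without advancing time (a new reading comes with each control period).
- imaging.capture(name): name is "scene" or "top"; returns (picture, depth): 420x560x3 uint8, red, green, blue; 420x560 float32, m along the optical axis (not along the pixel's ray), 0 where there is no reading.
- imaging.get_calibration(name): a dict with "fx", "fy", "cx", "cy" (pixels), "dist" ([k1, k2, p1, p2, k3] as OpenCV has them; the pictures are not rectified), "rvec" (rotation vector, rad) and "tvec" (3), from world to camera coordinates, as OpenCV has them. Camera axes: x right, y down, z forward; pixel columns grow to the right and rows downward; lengths in m; the calibration is good to about 2 mm. A picture is of the moment at which its call begins. get_calibration takes no time and is no camera call.
- r.close_job(): hands the job in; it is judged then, once.
Trained networks look in the newest picture that a camera, given by its name, has taken for a name from the list of things; names that differ only in an ending like _2 or _b are one class to them, and where a whole thing is asked for, a point or a joint stands for the part that bears it (a point fixed in the world has none). Each returns a list of dicts, best first, with "p" (0 to 1); they miss things now and then, are a little off and sometimes report something else, mostly with a low value. They report only what shows in the picture. A call takes as long as a camera call. They do not tell look-alikes from the thing itself.
- finder.cut_out(camera, query): "region" (420x560 bool, what is visible of it) and "pixel" ([column, row] in pixels, amid what is visible of it).
The state is a dict: "time_s": time; "joints": joint angles; "qd": joint speeds; "joint_torque": joint torques, N m; "tcp_pos": TCP position; "eef_rot": TCP orientation; "contact_force": force on the tool from outside, world axes, zero at the start; "moment": the same for the moment, N m; "gripper_width": finger opening in m; "gripper_force": force on a finger pad.
Only numpy, scipy, OpenCV 4.12 (cv2) and the standard library are available. Lean on these libraries where they do the work, as an engineer would, in place of code of your own. Each camera call takes 0.05 s, during which the arm holds its last target. There are 200 camera calls.

## Working session

There is one attempt and no reset: what is moved stays moved. The work goes in short steps, Python scripts to look and compute and a shell command to move; the robot and the scene stay as the last step left them, time stands still between calls to the robot, and variables do not carry over. Pictures are saved under pics/ and viewed, at most 14 in all, crops included, and the job is handed in when it is done.

```bash
ls; mkdir -p pics; cat > h.py <<'E'
import numpy as np, cv2
from plant import get_state, imaging, r, finder
def cal(n):
    c=imaging.get_calibration(n); K=np.array([[c['fx'],0,c['cx']],[0,c['fy'],c['cy']],[0,0,1.]])
    return K,np.array(c['dist'],float),cv2.Rodrigues(np.array(c['rvec'],float))[0],np.array(c['tvec'],float).ravel()
def cloud(n,depth):
    K,D,R,t=cal(n); h,w=depth.shape
    u,v=np.meshgrid(np.arange(w,dtype=float),np.arange(h,dtype=float))
    p=cv2.undistortPoints(np.stack([u.ravel(),v.ravel()],1)[:,None],K,D)[:,0].reshape(h,w,2)
    X=np.dstack([p*depth[...,None],depth]); W=(X-t)@R
    W[depth<=0]=np.nan
    return W
def proj(n,P):
    K,D,R,t=cal(n); return cv2.projectPoints(np.atleast_2d(np.array(P,float)),cv2.Rodrigues(R)[0],t,K,D)[0][:,0]
def save(n,img): cv2.imwrite('pics/'+n+'.png',cv2.cvtColor(img,cv2.COLOR_RGB2BGR))
E
python3 - <<'E'
from h import *
for n in('scene','top'):
    im,d=imaging.capture(n); save(n+'0',im); np.savez('/tmp/'+n+'0.npz',im=im,d=d)
    K,D,R,t=cal(n); print(n,'cam at',-R.T@t, 'axis',R[2],K[0,0])
    for q in('pot','cover','plunger_top','glass0','clamp0_grip','clamp0','bit_bottle','fuse_box'):
        W=cloud(n,d)
        for o in finder.cut_out(n,q)[:6]:
            m=o['region']; P=W[m]; print(n,q,round(o['p'],2),np.round(o['pixel']),m.sum(),np.round(np.nanmedian(P,0),3) ,np.round(np.nanpercentile(P[:,2],97),3))
print(get_state())
E
```

```text
pics
scene cam at [-0.39738659 -0.91093531  0.64488358] axis [ 0.68704127  0.60451554 -0.40315661] 408.7632122830705
scene pot 0.57 [255. 225.] 2240 [ 0.535 -0.035  0.037] 0.094
scene cover 0.75 [272. 201.] 47 [ 0.604 -0.049  0.081] 0.095
scene cover 0.63 [198. 202.] 647 [0.519 0.27  0.021] 0.067
scene plunger_top 0.54 [283. 210.] 76 [ 0.549 -0.138  0.1  ] 0.105
scene glass0 0.74 [321. 288.] 200 [ 0.359 -0.413  0.028] 0.045
scene glass0 0.7 [329. 253.] 174 [ 0.507 -0.346  0.042] 0.061
scene glass0 0.66 [390. 277.] 157 [ 0.518 -0.537  0.028] 0.045
scene glass0 0.6 [321. 224.] 122 [ 0.663 -0.212  0.027] 0.048
scene glass0 0.59 [352. 258.] 204 [ 0.521 -0.404  0.039] 0.06
scene glass0 0.58 [321. 244.] 133 [ 0.531 -0.294  0.045] 0.061
scene clamp0_grip 0.56 [248. 196.] 77 [0.617 0.085 0.085] 0.097
scene clamp0 0.38 [226. 206.] 43 [0.488 0.083 0.084] 0.096
scene bit_bottle 0.54 [228. 251.] 222 [ 0.372 -0.058  0.01 ] 0.015
scene bit_bottle 0.5 [156. 203.] 134 [0.416 0.398 0.031] 0.064
scene fuse_box 0.63 [386. 262.] 257 [ 0.614 -0.475  0.024] 0.029
top cam at [ 0.40348977 -0.05122903  1.360
[... 1029 characters left out ...]
0.026] 0.032
{'time_s': 0.9, 'joints': array([ 8.42299732e+01,  2.05431758e+01,  6.81853408e-01,  7.91029195e-04,
       -7.01338414e+01, -1.65065531e+01]), 'qd': array([-0.04172911, -0.09458689, -0.03860239,  0.00861165,  0.02553602,
       -0.03955592]), 'joint_torque': array([-1.17736511e-05, -5.82361794e+01,  2.93296409e+01,  7.00240955e+00,
        1.23838620e-02, -1.04570739e-05]), 'tcp_pos': array([0.2558965 , 0.62460397, 0.2265989 ]), 'eef_rot': array([-1.79995152e+02,  6.60756098e-04, -2.22763112e+01]), 'contact_force': array([-0.03485745,  0.01292421, -0.48172481]), 'moment': array([ 0.00994001, -0.01282353, -0.01226441]), 'gripper_force': 0.0, 'gripper_width': 0.08752204751222524}
```

```bash
python3 - <<'E'
from h import *
a=np.load('/tmp/top0.npz'); im=a['im']
c=im[130:280,130:450]; save('topcrop',cv2.resize(c,None,fx=2.5,fy=2.5,interpolation=cv2.INTER_CUBIC))
c=np.load('/tmp/scene0.npz')['im'][170:320,180:430]; save('scenecrop',cv2.resize(c,None,fx=3,fy=3,interpolation=cv2.INTER_CUBIC))
E
```

```text
(no output)
```

View pics/topcrop.png

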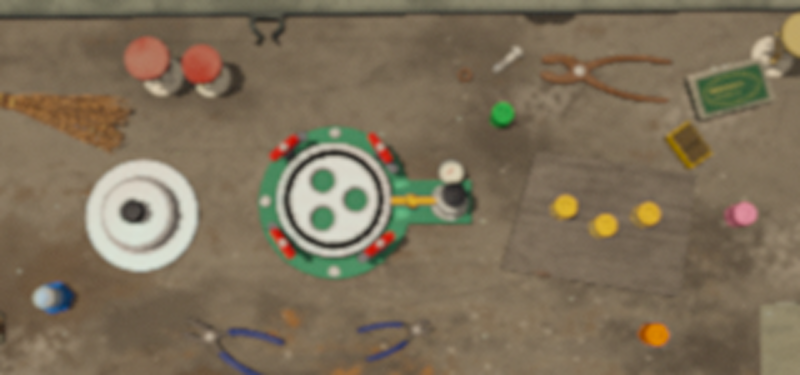

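View pics/scenecrop.png

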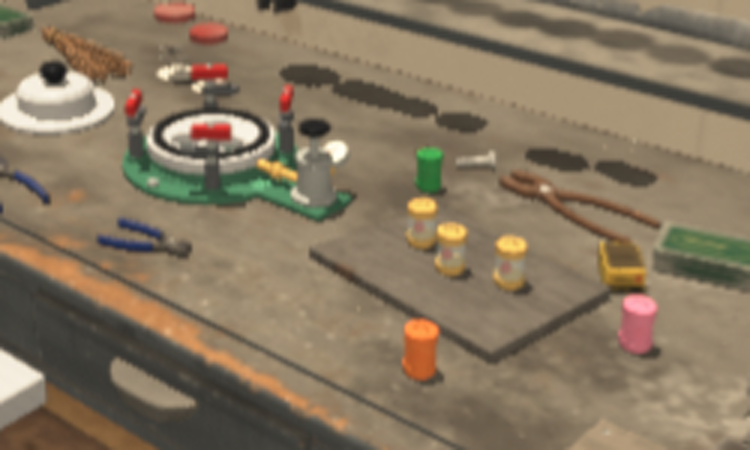

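The top view shows three brass-capped glasses on the board, at about full-frame pixels (356,213), (371,220) and (389,216). The cover is at (187,216), the pot at (264,210) and the plunger at (312,206), with four red grips around the pot. The green, orange and pink cylinders are decoys. Next I measure positions precisely.

```bash
cat >> h.py <<'E'
def onplane(n,px,z):
    K,D,R,t=cal(n); p=cv2.undistortPoints(np.array(px,float).reshape(-1,1,2),K,D)[:,0]
    d=np.c_[p,np.ones(len(p))]@R; c=-R.T@t
    return c+d*((z-c[2])/d[:,2])[:,None]
from scipy.optimize import least_squares
def circ(P,r=None):
    c0=P.mean(0)
    if r is None:
        s=least_squares(lambda q:np.hypot(P[:,0]-q[0],P[:,1]-q[1])-q[2],[*c0,.05],loss='soft_l1',f_scale=.002); return s.x,np.std(s.fun)
    s=least_squares(lambda q:np.hypot(P[:,0]-q[0],P[:,1]-q[1])-r,c0,loss='soft_l1',f_scale=.002); return s.x,np.std(s.fun)
E
python3 - <<'E'
from h import *
a=np.load('/tmp/top0.npz'); im=a['im']; d=a['d']; W=cloud('top',d)
hsv=cv2.cvtColor(im,cv2.COLOR_RGB2HSV); H,S,V=cv2.split(hsv)
for p in((356,213),(371,220),(389,216)):
    box=np.zeros(H.shape,bool); box[p[1]-9:p[1]+9,p[0]-8:p[0]+8]=1
    m=box&(W[...,2]>.050); P=W[m]; mp=np.argwhere(m)[:,::-1]
    cc,rr=cv2.minEnclosingCircle(P[:,:2].astype(np.float32))
    yel=box&(S>110)&(H>15)&(H<35); q=onplane('top',np.argwhere(yel)[:,::-1].mean(0),.057)
    print('glass',p,m.sum(),P.mean(0).round(4),np.median(P[:,2]).round(4),np.round(cc,4),round(rr,4),'px@.057',onplane('top',mp.mean(0),.057).round(4),'yel',q.round(4))
# pot
g=cv2.cvtColor(im,cv2.COLOR_RGB2GRAY)
box=np.zeros(H.shape,bool); box[175:245,225:305]=1
def rays(c,img,zs,r0,r1,mode):
    # radial edges on plane z
    th=np.radians(np.arange(0,360,4)); rs=np.arange(r0,r1,.0005); out=[]
    for t in th:
        pts=np.c_[c[0]+rs*np.cos(t),c[1]+rs*np.sin(t),0*rs+zs]; uv=proj('top',pts).astype(np.float32)
        v=cv2.remap(img.astype(np.float32),uv[:,0][None],uv[:,1][None],cv2.INTER_CUBIC)[0]
        gr=np.gradient(cv2.GaussianBlur(v[None],(0,0),2)[0]); i=(np.argmax if mode>0 else np.argmin)(gr); out.append(pts[i,:2])
    return np.array(out)
c=np.array([.553,.013])
for k in range(3):
    P=rays(c,S,.0395,.070,.084,1); x,s=circ(P,.077); x2,s2=circ(P); c=x
print('rim',x.round(4),s,x2.round(4),s2)
for p in((259,202),(272,209),(259,217)):
    c2=onplane('top',p,.0395)[0,:2]
    for k in range(3):
        P=rays(c2,V,.0395,.010,.024,1); b,s=circ(P); b1,_=circ(P,.018); c2=b1
    print('bore',b.round(4),round(s,4),b1.round(4),'r from pot',np.hypot(*(b1-x)).round(4),np.degrees(np.arctan2(*(b1-x)[::-1])).round(1))
# clamps
red=box&(S>150)&((H<8)|(H>172))&(W[...,2]>.06)
n,l,st,ce=cv2.connectedComponentsWithStats(red.astype(np.uint8))
for i in range(1,n):
    if st[i,4]<10: continue
    P=W[l==i]; q=onplane('top',ce[i],.0925)[0]; w,v=np.linalg.eigh(np.cov(P[:,:2].T)); rel=q[:2]-x
    print('clamp',st[i,4],ce[i].round(1),P.mean(0).round(4),q.round(4),'r',np.hypot(*rel).round(4),'ang',np.degrees(np.arctan2(rel[1],rel[0])).round(1),'bar dir',np.degrees(np.arctan2(v[1,1],v[0,1])).round(1),np.sqrt(w).round(4))
# cover, plunger
P=W[200:230,170:205].reshape(-1,3)
for lo,hi,nm in((.060,.08,'knob'),(.035,.05,'belltop')):
    Q=P[(P[:,2]>lo)&(P[:,2]<hi)]; cc,rr=cv2.minEnclosingCircle(Q[:,:2].astype(np.float32)); print(nm,len(Q),Q.mean(0).round(4),np.round(cc,4),round(rr,4))
cc=onplane('top',(187,216),.008)[0,:2]
for k in range(3):
    E_=rays(cc,V,.008,.066,.090,-1); f,s=circ(E_); f1,s1=circ(E_,.077); cc=f1
print('flange',f.round(4),s,f1.round(4))
P=W[190:220,300:325].reshape(-1,3); Q=P[P[:,2]>.09]; cc,rr=cv2.minEnclosingCircle(Q[:,:2].astype(np.float32)); print('plunger',len(Q),Q.mean(0).round(4),np.round(cc,4),round(rr,4))
E
```

```text
glass (356, 213) 63 [ 0.5411 -0.2868  0.0566] 0.0569 [ 0.5409 -0.2871] 0.0147 px@.057 [[ 0.541  -0.2868  0.057 ]] yel [[ 0.5398 -0.287   0.057 ]]
glass (371, 220) 63 [ 0.5153 -0.3404  0.0561] 0.0559 [ 0.5153 -0.3413] 0.0151 px@.057 [[ 0.5152 -0.3402  0.057 ]] yel [[ 0.5143 -0.3389  0.057 ]]
glass (389, 216) 64 [ 0.53   -0.3982  0.0561] 0.0564 [ 0.531  -0.3989] 0.0155 px@.057 [[ 0.5299 -0.3979  0.057 ]] yel [[ 0.5289 -0.3967  0.057 ]]
rim [0.5545 0.0232] 0.0010543390199887624 [0.5545 0.023  0.0799] 0.0010494625020199917
bore [0.5811 0.0395 0.0178] 0.0006 [0.5811 0.0395] r from pot 0.0311 31.6
bore [ 0.5545 -0.0054  0.0179] 0.0005 [ 0.5545 -0.0054] r from pot 0.0286 -90.1
bore [0.529  0.04   0.0179] 0.0007 [0.529 0.04 ] r from pot 0.0306 146.6
clamp 14 [279.1 185.1] [ 0.6293 -0.0319  0.09  ] [ 0.6289 -0.0319  0.0925] r 0.0926 ang -36.6 bar dir -158.1 [0.0028 0.0048]
clamp 20 [246.4 186.2] [0.6272 0.0768 0.0871] [0.6262 0.0763 0.0925] r 0.0892 ang 36.5 bar dir 142.5 [0.0031 0.0048]
clamp 21 [240.3 191.1] [0.6103 0.0965 0.0891] [0.6097 0.0961 0.0925] r 0.0914 ang 52.9 bar dir 116.6 [0.00
[... 163 characters left out ...]
038 0.0959 0.0871] [0.5034 0.0953 0.0925] r 0.0884 ang 125.3 bar dir 55.7 [0.003  0.0041]
clamp 13 [284.7 224.5] [ 0.4984 -0.0492  0.0912] [ 0.4983 -0.0492  0.0925] r 0.0917 ang -127.9 bar dir 161.2 [0.0029 0.0042]
clamp 17 [244.9 229.8] [0.4824 0.081  0.089 ] [0.4821 0.0806 0.0925] r 0.0924 ang 141.6 bar dir -153.7 [0.0031 0.0053]
clamp 20 [278.5 229.6] [ 0.4822 -0.0288  0.0873] [ 0.4819 -0.0289  0.0925] r 0.0893 ang -144.3 bar dir 122.1 [0.0033 0.0052]
knob 80 [0.5379 0.2943 0.0661] [0.5385 0.2947] 0.0176
belltop 517 [0.5381 0.2936 0.0398] [0.5386 0.2944] 0.0501
flange [0.5389 0.2947 0.0776] 0.0005393502613697798 [0.5389 0.2947]
plunger 91 [ 0.5528 -0.1341  0.0999] [ 0.5536 -0.134 ] 0.0178
```

```bash
python3 -m handwheel '[[0.35,28.5,-91.2,-5,52.3],[0.35,28.5,-91.2,-5,52.3],[0.35,28.5,-91.2,-5,52.3],[0.35,28.5,-91.2,-5,52.3],[0.35,28.5,-91.2,-5,52.3],[0.35,28.5,-91.2,-5,52.3],[0.35,28.5,-91.2,-5,52.3],[0.35,28.5,-91.2,-5,52.3]]' 8
```

```text
time_s: 1.9
tcp_pos: [0.4051, 0.1463, 0.2009]
eef_rot: [-180.0, -0.1, 30.1]
contact_force: [0.9, 0.4, 0.4]
gripper_width: 0.057
gripper_force: 0.0
```

```bash
python3 -m handwheel '[[0.35,13.6,-43.3,-4,0],[0.35,13.6,-43.3,-4,0],[0.35,13.6,-43.3,-4,0],[0.35,13.6,-43.3,-4,0],[0.35,13.6,-43.3,-4,0],[0.35,13.6,-43.3,-4,0],[0.35,13.6,-43.3,-10,0],[0.35,13.6,-43.3,-10,0]]'; python3 - <<'E'
from h import *
print(get_state()['tcp_pos'],get_state()['eef_rot'])
im,d=imaging.capture('top'); save('t1',cv2.resize(im[170:260,300:430],None,fx=5,fy=5,interpolation=cv2.INTER_CUBIC))
im,d=imaging.capture('scene'); save('s1',cv2.resize(im[170:300,270:420],None,fx=5,fy=4.6,interpolation=cv2.INTER_CUBIC))
E
```

```text
time_s: 2.9
tcp_pos: [0.5406, -0.2872, 0.0987]
eef_rot: [-180.0, 0.0, 29.9]
contact_force: [0.2, 0.6, -0.1]
gripper_width: 0.057
gripper_force: 0.0
[ 0.54063081 -0.28721968  0.09873401] [-1.79966711e+02  3.20556476e-02  2.99207185e+01]
```

View pics/s1.png

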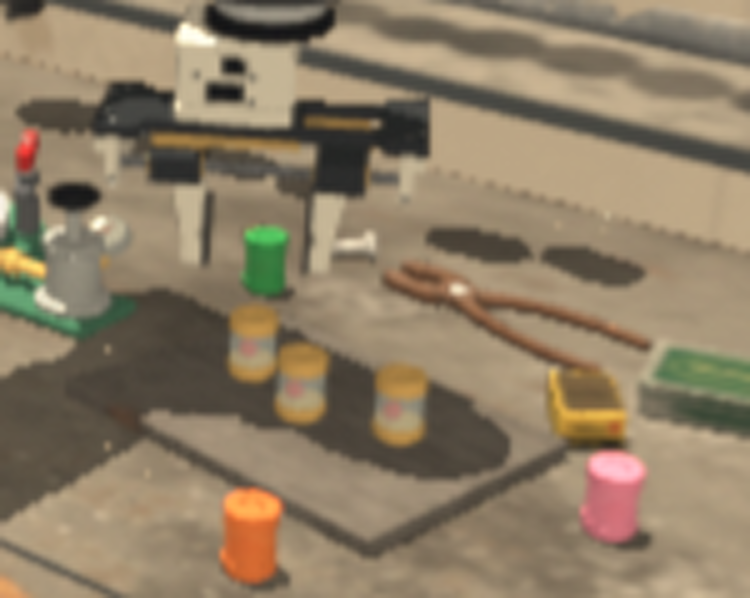

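The gripper hangs over the nearest-to-pot glass (about crop 253,343), with its fingers clear of the other two. Now I descend and grip.

```bash
python3 -m handwheel '[[0.35,0,0,-4,0],[0.35,0,0,-6.7,0],[0.35,0,0,-6.7,0],[0.8,0,0,-6.7,0],[0.8,0,0,-6.7,0],[0.8,0,0,-6.7,0],[0.8,0,0,-6.7,0],[0.8,0,0,-6.7,0]]' 8; python3 -m handwheel '[[0.8,0,0,0,0],[0.8,0,0,2,0],[0.8,0,0,5,0],[0.8,0,0,8,0],[0.8,0,0,13.5,0],[0.8,0,0,13.5,0]]'
```

```text
time_s: 4.0
tcp_pos: [0.5416, -0.2852, 0.0345]
eef_rot: [179.9, -0.1, 30.0]
contact_force: [-0.2, 1.4, 6.3]
gripper_width: 0.0299
gripper_force: 8.0
time_s: 4.75
tcp_pos: [0.5433, -0.2858, 0.1733]
eef_rot: [179.7, -0.3, 30.1]
contact_force: [1.2, 0.2, -1.1]
gripper_width: 0.0296
gripper_force: 8.0
```

```bash
python3 - <<'E'
from h import *
im,d=imaging.capture('scene'); s=get_state(); print(s['tcp_pos'],s['eef_rot'],s['contact_force'],s['gripper_width'])
u=proj('scene',s['tcp_pos'])[0].astype(int); print(u)
save('s2',cv2.resize(im[u[1]-50:u[1]+50,u[0]-50:u[0]+50],None,fx=6,fy=6,interpolation=cv2.INTER_CUBIC))
for k in (-.019,0,.019): print(k,(proj('scene',s['tcp_pos']+[0,0,k])[0]-u+50)*6)
E
```

```text
[ 0.54180797 -0.28514827  0.17063191] [179.84860898  -0.18781222  30.01881344] [ 0.21441417  0.29318353 -1.06551033] 0.029573538069657727
[321 203]
-0.019 [299.68179147 340.52396355]
0 [301.33787072 305.40248865]
0.019 [303.01723148 269.83425746]
```

View pics/s2.png

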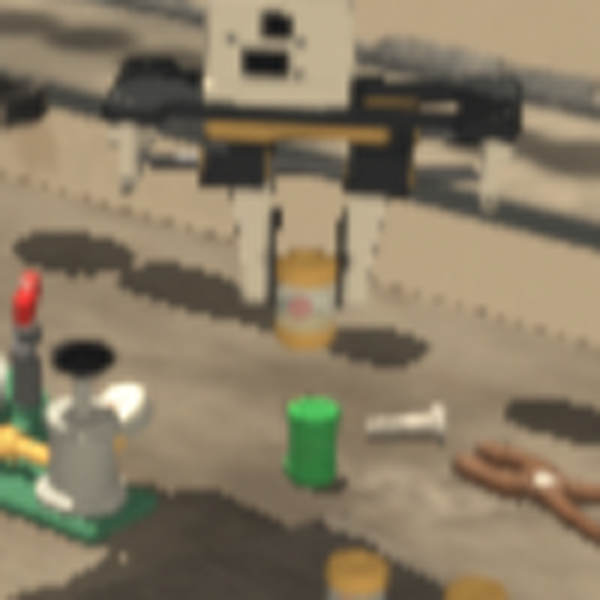

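```bash
python3 -m handwheel '[[0.8,3.9,32.5,0,0],[0.8,3.9,32.5,0,0],[0.8,3.9,32.5,0,0],[0.8,3.9,32.5,0,0],[0.8,3.9,32.5,0,0],[0.8,3.9,32.5,0,0],[0.8,3.9,32.5,-6,0],[0.8,3.9,32.5,-7,0]]'; python3 -m handwheel '[[0.8,0,0,0,0],[0.8,0,0,0,0]]'; python3 - <<'E'
from h import *
im,d=imaging.capture('top'); s=get_state(); print(s['tcp_pos'],s['eef_rot'],s['contact_force'],s['gripper_width'])
save('t2',cv2.resize(im[165:255,215:335],None,fx=6,fy=6,interpolation=cv2.INTER_CUBIC))
print((proj('top',[[.581,.0395,.039],[.5547,.0243,.039],[*s['tcp_pos'][:2],.1]])-[215,165])*6)
E
```

```text
time_s: 5.8
tcp_pos: [0.5762, 0.0388, 0.0942]
eef_rot: [-179.9, 0.5, 30.0]
contact_force: [-0.6, -0.5, -1.6]
gripper_width: 0.0295
gripper_force: 8.0
time_s: 6.05
tcp_pos: [0.581, 0.0397, 0.1001]
eef_rot: [180.0, -0.1, 30.0]
contact_force: [-0.6, -0.2, 0.0]
gripper_width: 0.0299
gripper_force: 8.0
[0.58098425 0.03983547 0.10023958] [ 1.79959979e+02 -1.50433990e-01  2.99945445e+01] [ 0.08814958 -0.54206374  0.23984142] 0.029586219853073654
[[261.71065588 220.73005447]
 [288.43178992 266.31560481]
 [253.39838165 205.91011905]]
```

View pics/t2.png

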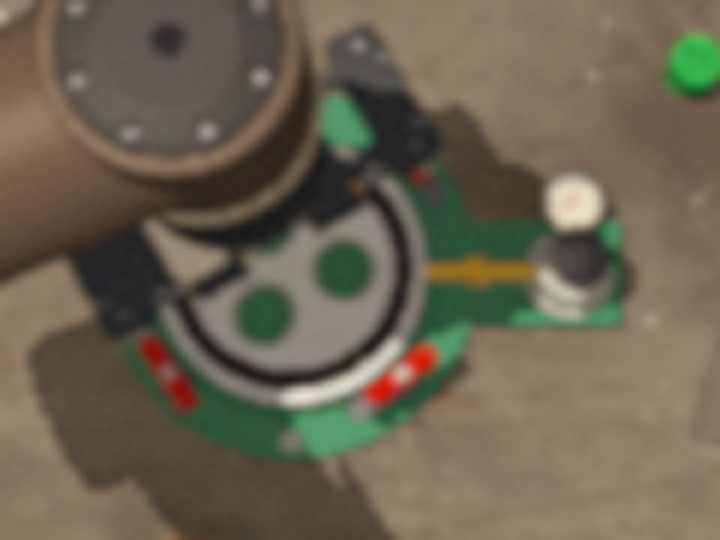

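The arm hides the target bore. The other two bores, at about (263,313) and (343,268) in the crop, agree with my pot estimate. I descend gently.

```bash
python3 -m handwheel '[[0.8,0,0,-2,0],[0.8,0,0,-3.5,0],[0.8,0,0,-4.3,0],[0.8,0,0,-4.8,0],[0.8,0,0,-5,0],[0.8,0,0,-5,0],[0.8,0,0,-5,0]]';  python3 -m handwheel '[[0.8,0,0,-0.2,0],[0.8,0,0,-0.4,0],[0.8,0,0,-0.4,0]]'
```

```text
time_s: 6.98
tcp_pos: [0.58, 0.0401, 0.0487]
eef_rot: [180.0, -0.0, 30.0]
contact_force: [1.2, -0.1, -1.8]
gripper_width: 0.0295
gripper_force: 8.0
time_s: 7.35
tcp_pos: [0.5803, 0.0401, 0.0452]
eef_rot: [180.0, -0.1, 30.1]
contact_force: [-0.4, -0.4, 5.1]
gripper_width: 0.0299
gripper_force: 8.0
```

```bash
python3 -m handwheel '[[0.8,0,0,0,0],[0.45,0,0,0,0],[0.45,0,0,0,0],[0.45,0,0,0,0],[0.45,0,0,4,0],[0.45,0,0,10,0],[0.45,0,0,12.5,0]]'; python3 - <<'E'
from h import *
s=get_state();print(s['tcp_pos'],s['eef_rot'])
print('to G2 yaw-90:',(np.array([.5153,-.3408])-s['tcp_pos'][:2])*100)
E
```

```text
time_s: 8.22
tcp_pos: [0.5812, 0.0403, 0.173]
eef_rot: [179.9, -0.2, 30.0]
contact_force: [-0.0, 0.6, -1.2]
gripper_width: 0.0483
gripper_force: 0.0
[0.58117238 0.04031081 0.17300863] [179.93040577  -0.24709903  30.04665619]
to G2 yaw-90: [ -6.58723777 -38.11108117]
```

```bash
python3 -m handwheel '[[0.35,-5.1,-43.9,0,-60],[0.35,-5.1,-43.9,0,-60],[0.35,-5.1,-43.9,0,-60],[0.35,-5.1,-43.9,0,-60],[0.35,-5.1,-43.9,0,-60],[0.35,-5.1,-43.9,0,-60],[0.35,-5.1,-43.9,0,-60],[0.35,-5.1,-43.9,-5,-60]]'; python3 -m handwheel '[[0.35,0,0,0,0],[0.35,0,0,0,0]]'; python3 - <<'E'
from h import *
im,d=imaging.capture('top'); s=get_state(); print(s['tcp_pos'],s['eef_rot'])
save('t3',cv2.resize(im[165:255,215:335],None,fx=6,fy=6,interpolation=cv2.INTER_CUBIC))
W=cloud('top',d); P=W[190:230,240:290].reshape(-1,3)
Q=P[(P[:,2]>.06)&(np.hypot(P[:,0]-.581,P[:,1]-.0395)<.03)]; print(len(Q),Q.mean(0),cv2.minEnclosingCircle(Q[:,:2].astype(np.float32)))
E
```

```text
time_s: 9.22
tcp_pos: [0.5301, -0.4043, 0.1221]
eef_rot: [180.0, -0.4, -30.2]
contact_force: [0.5, 1.2, -1.7]
gripper_width: 0.0572
gripper_force: 0.0
time_s: 9.48
tcp_pos: [0.5294, -0.3988, 0.1206]
eef_rot: [180.0, -0.0, -29.9]
contact_force: [0.1, 0.8, 1.6]
gripper_width: 0.0568
gripper_force: 0.0
[ 0.53005846 -0.39873851  0.12141784] [ 1.79984654e+02 -1.24881182e-01 -2.98849718e+01]
60 [0.57797863 0.03957558 0.06722446] ((0.5775989294052124, 0.03960847854614258), 0.014588736928999424)
```

View pics/t3.png

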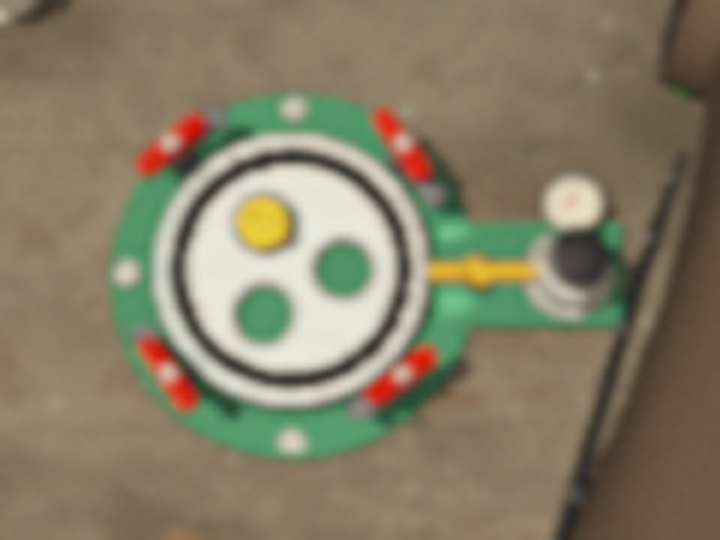

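The first glass is seated in its bore, at crop (264,222), with its top at 67 mm. On to the next glass.

```bash
python3 -m handwheel '[[0.35,0,0,-5,0],[0.35,0,0,-8,0],[0.35,0,0,-8.7,0],[0.35,0,0,-8.7,0],[0.8,0,0,-8.7,0],[0.8,0,0,-8.7,0],[0.8,0,0,-8.7,0],[0.8,0,0,-8.7,0]]' 8; python3 -m handwheel '[[0.8,0,0,0,0],[0.8,0,0,2,0],[0.8,0,0,5,0],[0.8,0,0,8,0],[0.8,0,0,13.5,0],[0.8,0,0,13.5,0],[0.8,0,0,13.5,0]]'; python3 - <<'E'
from h import *
s=get_state();print(s['tcp_pos'],s['eef_rot'])
print('to bore150:',(np.array([.5295,.0398])-s['tcp_pos'][:2])*100)
E
```

```text
time_s: 10.52
tcp_pos: [0.529, -0.3992, 0.033]
eef_rot: [180.0, -0.0, -30.0]
contact_force: [-0.8, 0.8, 3.8]
gripper_width: 0.0297
gripper_force: 8.0
time_s: 11.4
tcp_pos: [0.5285, -0.3987, 0.167]
eef_rot: [-180.0, 0.0, -30.0]
contact_force: [-0.1, -0.5, -1.3]
gripper_width: 0.0298
gripper_force: 8.0
[ 0.52846553 -0.39866415  0.16699305] [-1.79970779e+02  2.45776472e-02 -2.99964175e+01]
to bore150: [ 0.10344711 43.84641485]
```

```bash
python3 -m handwheel '[[0.8,0.15,43.8,0,0],[0.8,0.15,43.8,0,0],[0.8,0.15,43.8,0,0],[0.8,0.15,43.8,0,0],[0.8,0.15,43.8,0,0],[0.8,0.15,43.8,0,0],[0.8,0.15,43.8,0,0],[0.8,0.15,43.8,-3,0]]'; python3 -m handwheel '[[0.8,0,0,-4,0],[0.8,0,0,-4,0],[0.8,0,0,-4,0]]'; python3 - <<'E'
from h import *
im,d=imaging.capture('top'); s=get_state(); print(s['tcp_pos'],s['contact_force'])
E
```

```text
time_s: 12.4
tcp_pos: [0.5313, 0.0432, 0.1377]
eef_rot: [-179.9, -0.1, -29.7]
contact_force: [-0.7, 0.0, -1.5]
gripper_width: 0.0296
gripper_force: 8.0
time_s: 12.78
tcp_pos: [0.5306, 0.0388, 0.0978]
eef_rot: [180.0, -0.0, -30.0]
contact_force: [0.7, -0.0, 0.0]
gripper_width: 0.0296
gripper_force: 8.0
[0.53109148 0.03892012 0.09844454] [ 1.13526817 -0.18538233 -0.74615227]
```

```bash
python3 -m handwheel '[[0.8,-0.1,0.1,-2,0],[0.8,-0.1,0.1,-3.5,0],[0.8,-0.1,0.1,-4.5,0],[0.8,-0.1,0.1,-5,0],[0.8,-0.1,0.1,-5.2,0],[0.8,-0.1,0.1,-5.2,0]]';  python3 -m handwheel '[[0.8,0,0,-0.2,0],[0.8,0,0,-0.3,0],[0.8,0,0,-0.3,0]]'
```

```text
time_s: 13.58
tcp_pos: [0.5295, 0.04, 0.0456]
eef_rot: [-180.0, -0.0, -30.0]
contact_force: [-0.1, -0.2, -0.8]
gripper_width: 0.0295
gripper_force: 8.0
time_s: 13.95
tcp_pos: [0.5299, 0.0401, 0.0435]
eef_rot: [-180.0, -0.1, -29.9]
contact_force: [-2.9, 0.5, 8.3]
gripper_width: 0.0297
gripper_force: 8.0
```

Touched down; release, lift, and go to the last glass (yaw −90).

```bash
python3 -m handwheel '[[0.8,0,0,0.1,0],[0.45,0,0,0.1,0],[0.45,0,0,0.1,0],[0.45,0,0,0.1,0],[0.45,0,0,4,0],[0.45,0,0,10,0],[0.45,0,0,12.5,0]]'; python3 -m handwheel '[[0.35,-1.5,-38.1,0,-60],[0.35,-1.5,-38.1,0,-60],[0.35,-1.5,-38.1,0,-60],[0.35,-1.5,-38.1,0,-60],[0.35,-1.5,-38.1,0,-60],[0.35,-1.5,-38.1,0,-60],[0.35,-1.5,-38.1,0,-60],[0.35,-1.5,-38.1,-4,-60]]'; python3 - <<'E'
from h import *
im,d=imaging.capture('top'); s=get_state(); print(s['tcp_pos'],s['eef_rot'])
W=cloud('top',d); P=W[190:230,240:290].reshape(-1,3)
for b in((.581,.0395),(.529,.04)):
    Q=P[(P[:,2]>.06)&(np.hypot(P[:,0]-b[0],P[:,1]-b[1])<.025)]; print(len(Q),Q.mean(0),cv2.minEnclosingCircle(Q[:,:2].astype(np.float32)))
E
```

```text
time_s: 14.82
tcp_pos: [0.5307, 0.0404, 0.1709]
eef_rot: [-179.8, -0.2, -30.0]
contact_force: [-0.2, 1.0, -0.0]
gripper_width: 0.0483
gripper_force: 0.0
time_s: 15.82
tcp_pos: [0.5161, -0.3428, 0.1295]
eef_rot: [-179.7, -0.1, -90.0]
contact_force: [0.2, 0.1, -0.5]
gripper_width: 0.057
gripper_force: 0.0
[ 0.51208538 -0.34003431  0.12192626] [ 1.79766225e+02  1.76044420e-01 -9.00762910e+01]
62 [0.57781987 0.03963767 0.06643729] ((0.5778259634971619, 0.03986465930938721), 0.01473512127995491)
61 [0.53060067 0.03971222 0.06695214] ((0.5303496718406677, 0.039836689829826355), 0.014632455073297024)
```

```bash
python3 -m handwheel '[[0.35,0,0,0,0],[0.35,0,0,-5,0],[0.35,0,0,-8,0],[0.35,0,0,-9,0],[0.35,0,0,-9,0]]'; python3 -m handwheel '[[0.8,0.1,-0.05,0,0],[0.8,0.1,-0.05,0,0],[0.8,0.1,-0.05,0,0],[0.8,0.1,-0.05,0,0]]' 8;
```

```text
time_s: 16.5
tcp_pos: [0.5152, -0.3409, 0.0385]
eef_rot: [-180.0, -0.0, -89.9]
contact_force: [0.8, 0.2, 0.1]
gripper_width: 0.0567
gripper_force: 0.0
time_s: 17.0
tcp_pos: [0.5157, -0.3417, 0.0381]
eef_rot: [-179.9, -0.0, -90.0]
contact_force: [0.8, 0.8, 3.1]
gripper_width: 0.0294
gripper_force: 8.0
```

```bash
python3 -m handwheel '[[0.8,0,0,0,0],[0.8,0,0,2,0],[0.8,0,0,5,0],[0.8,0,0,8,0],[0.8,0,0,13.5,0],[0.8,0,0,13.5,0],[0.8,0,0,13.5,0]]'; python3 - <<'E'
from h import *
s=get_state();print(s['tcp_pos'],s['eef_rot'])
print('to bore-90:',(np.array([.5547,-.0055])-s['tcp_pos'][:2])*100)
E
```

```text
time_s: 17.88
tcp_pos: [0.515, -0.3412, 0.1721]
eef_rot: [180.0, 0.0, -90.0]
contact_force: [-0.3, -0.2, -0.9]
gripper_width: 0.0294
gripper_force: 8.0
[ 0.51495163 -0.34118625  0.17205488] [ 1.79997770e+02  3.43713424e-02 -8.99949636e+01]
to bore-90: [ 3.97483676 33.56862462]
```

```bash
python3 -m handwheel '[[0.8,4,33.6,0,0],[0.8,4,33.6,0,0],[0.8,4,33.6,0,0],[0.8,4,33.6,0,0],[0.8,4,33.6,0,0],[0.8,4,33.6,0,0],[0.8,4,33.6,-4,0],[0.8,4,33.6,-7,0]]'; python3 -m handwheel '[[0.8,0,0,0,0],[0.8,0,0,0,0],[0.8,0,0,0,0]]'
```

```text
time_s: 18.88
tcp_pos: [0.5538, -0.0051, 0.0997]
eef_rot: [179.8, -0.0, -89.9]
contact_force: [0.6, -0.8, -0.7]
gripper_width: 0.0295
gripper_force: 8.0
time_s: 19.25
tcp_pos: [0.5561, -0.0055, 0.1036]
eef_rot: [-179.9, 0.0, -90.0]
contact_force: [0.1, 0.0, -0.6]
gripper_width: 0.0297
gripper_force: 8.0
```

```bash
python3 -m handwheel '[[0.8,-0.1,0,-2,0],[0.8,-0.1,0,-3.5,0],[0.8,-0.1,0,-4.5,0],[0.8,-0.1,0,-5,0],[0.8,-0.1,0,-5.2,0],[0.8,-0.1,0,-5.2,0]]';  python3 -m handwheel '[[0.8,0,0,-0.2,0],[0.8,0,0,-0.3,0],[0.8,0,0,-0.3,0]]'
```

```text
time_s: 20.0
tcp_pos: [0.5545, -0.0054, 0.0506]
eef_rot: [-180.0, 0.0, -90.0]
contact_force: [-0.1, -1.1, -0.5]
gripper_width: 0.0294
gripper_force: 8.0
time_s: 20.38
tcp_pos: [0.5549, -0.0054, 0.0487]
eef_rot: [-179.9, 0.0, -89.9]
contact_force: [-3.2, 0.1, 8.6]
gripper_width: 0.0295
gripper_force: 8.0
```

```bash
python3 -m handwheel '[[0.8,0,0,0.1,0],[0.45,0,0,0.1,0],[0.45,0,0,0.1,0],[0.45,0,0,0.1,0],[0.45,0,0,4,0],[0.45,0,0,10,0],[0.45,0,0,16,0],[0.45,0,0,16,0]]'; cat > cov.py <<'E'
from h import *
im,d=imaging.capture('top'); s=get_state(); print(s['time_s'],s['tcp_pos'],s['eef_rot'])
W=cloud('top',d); np.savez('/tmp/c.npz',im=im,d=d)
for o in finder.cut_out('top','cover')[:3]: print(round(o['p'],2),o['pixel'],np.nanmedian(W[o['region']],0).round(3))
x,y=W[...,0],W[...,1]
for lo,hi,nm in((.058,.075,'knob'),(.036,.046,'belltop'),(.003,.015,'flange')):
    m=(W[...,2]>lo)&(W[...,2]<hi)&(x>.40)&(x<.68)&(y>.18)&(y<.42)
    n,l,st,ce=cv2.connectedComponentsWithStats(m.astype(np.uint8)); 
    if n<2: continue
    i=1+np.argmax(st[1:,4]); Q=W[l==i]; cc,rr=cv2.minEnclosingCircle(Q[:,:2].astype(np.float32)); print(nm,len(Q),Q.mean(0).round(4),np.round(cc,4),round(rr,4))
E
python3 cov.py
```

```text
time_s: 21.38
tcp_pos: [0.5572, -0.005, 0.213]
eef_rot: [-179.5, 0.1, -89.9]
contact_force: [-0.1, 0.4, -0.8]
gripper_width: 0.0481
gripper_force: 0.0
21.425 [ 0.55544847 -0.00514899  0.20992238] [-1.79726296e+02  9.22704422e-02 -8.99750008e+01]
knob 42 [0.4233 0.409  0.0623] [0.4248 0.4099] 0.0128
belltop 2 [0.41   0.4099 0.0421] [0.41   0.4099] 0.0009
flange 106 [0.6605 0.36   0.01  ] [0.6674 0.3616] 0.0458
```

```bash
python3 -m handwheel '[[0.2,0,-30,0,0],[0.2,0,-30,0,0],[0.2,0,-30,0,0],[0.2,0,-30,0,0],[0.2,0,-30,0,0],[0.2,0,-30,0,0]]'; python3 cov.py; python3 - <<'E'
from h import *
a=np.load('/tmp/c.npz'); im=a['im']; W=cloud('top',a['d'])
save('t4',cv2.resize(im[150:270,140:330],None,fx=4,fy=4,interpolation=cv2.INTER_CUBIC))
P=W[185:235,235:295].reshape(-1,3)
for b in((.581,.0395),(.529,.04),(.5547,-.0055)):
    Q=P[(P[:,2]>.06)&(np.hypot(P[:,0]-b[0],P[:,1]-b[1])<.025)]; print(len(Q),Q.mean(0),cv2.minEnclosingCircle(Q[:,:2].astype(np.float32)))
E
```

```text
time_s: 22.22
tcp_pos: [0.5527, -0.3084, 0.2044]
eef_rot: [179.7, 0.1, -90.2]
contact_force: [-0.5, 0.4, -0.3]
gripper_width: 0.0699
gripper_force: 0.0
22.275 [ 0.55289392 -0.30687195  0.20471804] [ 1.79764591e+02  7.02492081e-02 -9.01640303e+01]
0.67 [184.2, 214.8] [0.535 0.288 0.012]
knob 87 [0.5387 0.2938 0.0657] [0.5384 0.295 ] 0.0184
belltop 451 [0.539  0.2926 0.0401] [0.5385 0.2933] 0.0497
flange 809 [0.5367 0.2902 0.0081] [0.5418 0.2971] 0.0845
60 [0.57809259 0.03969123 0.06721719] ((0.5776399970054626, 0.03940054401755333), 0.014389529824256897)
61 [0.53050595 0.03990062 0.06740743] ((0.5303768515586853, 0.03985137492418289), 0.01435183547437191)
59 [ 0.55330578 -0.00467027  0.06745361] ((0.5541656613349915, -0.004666793625801802), 0.014875318855047226)
```

View pics/t4.png

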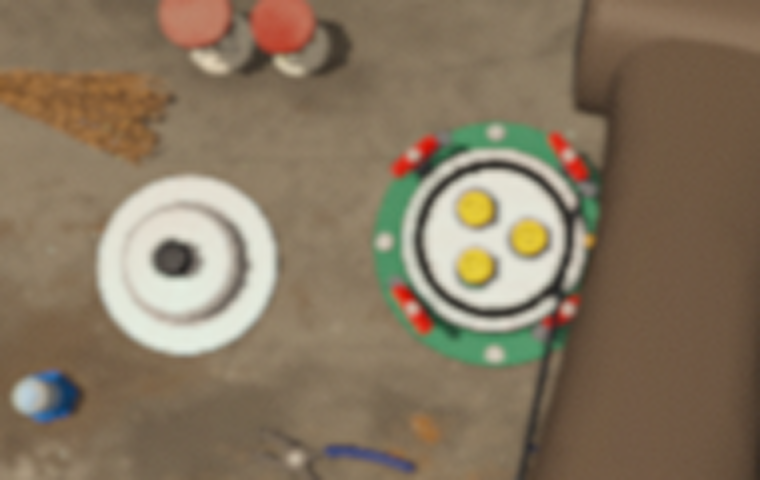

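All three glasses are seated (tops at 67 mm; crop 475,207, 529,237 and 475,266). The cover is unmoved at crop (187,263). Now for the cover.

```bash
python3 -m handwheel '[[0.2,-1.4,60.2,0,0],[0.2,-1.4,60.2,0,0],[0.2,-1.4,60.2,0,0],[0.2,-1.4,60.2,0,0],[0.2,-1.4,60.2,0,0],[0.2,-1.4,60.2,0,0],[0.2,-1.4,60.2,0,0],[0.2,-1.4,60.2,0,0]]'; python3 -m handwheel '[[0.2,-0.3,10.1,-2,0],[0.2,-0.3,10.1,-5,0],[0.2,-0.3,10.1,-8,0],[0.2,-0.3,10.1,-8,0],[0.2,-0.3,10.1,-8,0]]'
```

```text
time_s: 23.32
tcp_pos: [0.5411, 0.1974, 0.2072]
eef_rot: [180.0, -0.0, -89.9]
contact_force: [2.6, -0.6, -0.3]
gripper_width: 0.0701
gripper_force: 0.0
time_s: 23.95
tcp_pos: [0.5397, 0.2958, 0.1285]
eef_rot: [-180.0, 0.0, -89.9]
contact_force: [0.1, -0.5, 1.2]
gripper_width: 0.0702
gripper_force: 0.0
```

```bash
python3 -m handwheel '[[0.2,-0.1,-0.1,-4,0],[0.2,-0.1,-0.1,-7,0],[0.2,-0.1,-0.1,-8.1,0],[0.2,-0.1,-0.1,-8.1,0],[0.2,-0.1,-0.1,-8.1,0]]'; python3 -m handwheel '[[0.8,0,0,0,0],[0.8,0,0,0,0],[0.8,0,0,0,0],[0.8,0,0,0,0]]' 40;
```

```text
time_s: 24.58
tcp_pos: [0.5396, 0.295, 0.0482]
eef_rot: [-179.9, 0.1, -90.0]
contact_force: [0.2, -0.6, 0.1]
gripper_width: 0.0702
gripper_force: 0.0
time_s: 25.08
tcp_pos: [0.5387, 0.2944, 0.0465]
eef_rot: [-180.0, 0.0, -90.0]
contact_force: [2.6, -0.8, 0.1]
gripper_width: 0.0354
gripper_force: 2.1
```

```bash
python3 -m handwheel '[[0.8,0,0,0,0],[0.8,0,0,0,0],[0.8,0,0,1,0],[0.8,0,0,3,0],[0.8,0,0,7,0],[0.8,0,0,12,0],[0.8,0,0,12,0],[0.8,0,0,12,0]]' 40; python3 - <<'E'
from h import *
im,d=imaging.capture('scene'); s=get_state(); print(s['tcp_pos'],s['contact_force'],s['gripper_force'])
u=proj('scene',s['tcp_pos'])[0].astype(int)
save('s3',cv2.resize(im[u[1]-50:u[1]+50,u[0]-50:u[0]+70],None,fx=6,fy=6,interpolation=cv2.INTER_CUBIC))
print('to pot',(np.array([.5547,.0243])-s['tcp_pos'][:2])*100)
E
```

```text
time_s: 26.08
tcp_pos: [0.5378, 0.2939, 0.1659]
eef_rot: [179.9, -0.0, -90.0]
contact_force: [-0.0, -0.2, -4.9]
gripper_width: 0.0332
gripper_force: 40.0
[0.53760278 0.29369185 0.165117  ] [-0.61443627 -0.30414154 -4.83525002] 39.99913729727268
to pot [  1.7097219 -26.9391845]
```

View pics/s3.png

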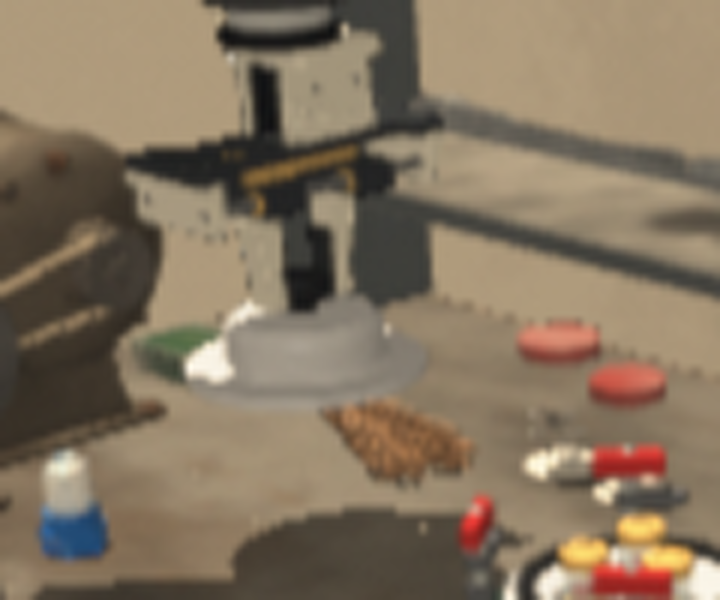

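```bash
python3 -m handwheel '[[0.8,0.2,-3,0,0],[0.8,0.5,-8,0,0],[0.8,0.8,-13,0,0],[0.8,1.1,-18,0,0],[0.8,1.4,-22,0,0],[0.8,1.6,-25.5,0,0],[0.8,1.7,-26.9,0,0],[0.8,1.7,-26.9,0,0]]'; python3 -m handwheel '[[0.8,0,0,-1,0],[0.8,0,0,-1,0],[0.8,0,0,-1,0]]'; python3 - <<'E'
from h import *
im,d=imaging.capture('top'); s=get_state(); print(s['tcp_pos'],s['eef_rot'],s['contact_force'],s['gripper_width'])
W=cloud('top',d); u=proj('top',s['tcp_pos'])[0].astype(int)
save('t5',cv2.resize(im[u[1]-50:u[1]+50,u[0]-60:u[0]+60],None,fx=6,fy=6,interpolation=cv2.INTER_CUBIC))
for o in finder.cut_out('top','cover')[:1]:
    P=W[o['region']]; print(o['p'],np.nanmedian(P,0))
P=W.reshape(-1,3); m=(np.hypot(P[:,0]-.5547,P[:,1]-.0243)<.09)&(P[:,2]>.1)&(P[:,2]<.125); Q=P[m]
print(len(Q),Q.mean(0))
E
```

```text
time_s: 27.12
tcp_pos: [0.5551, 0.0246, 0.1653]
eef_rot: [179.9, -0.0, -90.1]
contact_force: [-0.0, 0.5, -4.4]
gripper_width: 0.0335
gripper_force: 40.0
time_s: 27.5
tcp_pos: [0.5556, 0.026, 0.1562]
eef_rot: [180.0, -0.0, -89.9]
contact_force: [-0.1, -0.3, -3.8]
gripper_width: 0.0334
gripper_force: 40.0
[0.55576509 0.02592832 0.15640546] [ 1.79997073e+02 -6.91849524e-03 -8.99218885e+01] [ 0.08396251  0.3496307  -4.05660222] 0.03345904116335128
0.82 [ 0.53683588 -0.01834373  0.118838  ]
431 [ 0.54160165 -0.00133434  0.11782785]
```

View pics/t5.png

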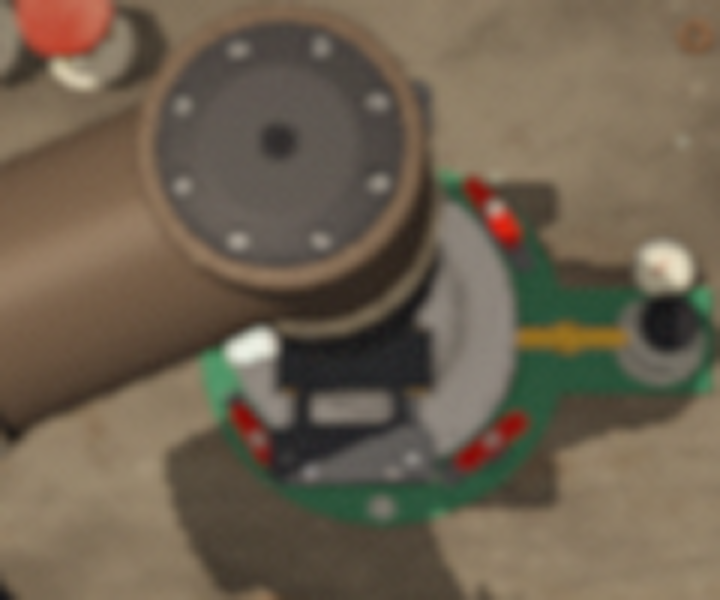

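```bash
python3 - <<'E'
from h import *
im,d=imaging.capture('top'); s=get_state(); print(s['tcp_pos'])
W=cloud('top',d); P=W.reshape(-1,3); P=P[(P[:,2]>.100)&(P[:,2]<.13)&(np.abs(P[:,0]-.555)<.1)&(np.abs(P[:,1]-.025)<.1)]
c=s['tcp_pos'][:2]
a=np.degrees(np.arctan2(P[:,1]-c[1],P[:,0]-c[0])); rr=np.hypot(P[:,0]-c[0],P[:,1]-c[1])
for lo in range(-180,180,15):
    m=(a>=lo)&(a<lo+15); print(lo,m.sum(),rr[m].max().round(4) if m.any() else '',end='; ')
# edge via depth jump along rays at z=.117
g=d.astype(np.float32); E=[];A=[]
for t in range(-130,31,3):
    rs=np.arange(.055,.095,.0005); pts=np.c_[c[0]+rs*np.cos(np.radians(t)),c[1]+rs*np.sin(np.radians(t)),0*rs+.1145]
    uv=proj('top',pts).astype(np.float32); v=cv2.remap(g,uv[:,0][None],uv[:,1][None],cv2.INTER_LINEAR)[0]
    j=np.gradient(v); i=j.argmax()
    if j[i]>.003 and 5<i<len(rs)-5: E.append(pts[i,:2]); A.append((t,rs[i]))
E=np.array(E); print('\n',[(t,round(x*1e3)) for t,x in A]); f=circ(E,.077); print(f,circ(E))
E
```

```text
[0.5558334  0.02577943 0.15660479]
-180 5 0.0546; -165 9 0.0762; -150 46 0.0764; -135 42 0.0762; -120 44 0.0755; -105 40 0.0756; -90 42 0.0754; -75 40 0.0747; -60 39 0.0756; -45 21 0.0756; -30 0 ; -15 0 ; 0 0 ; 15 0 ; 30 0 ; 45 0 ; 60 0 ; 75 0 ; 90 14 0.0769; 105 35 0.0777; 120 25 0.0775; 135 12 0.0768; 150 12 0.0613; 165 10 0.0553; 
 [(-130, 76), (-127, 76), (-124, 76), (-121, 77), (-118, 76), (-115, 75), (-112, 83), (-109, 84), (-106, 76), (-103, 78), (-100, 77), (-97, 75), (-94, 78), (-91, 78), (-88, 75), (-85, 75), (-82, 76), (-73, 92), (-70, 77), (-67, 76), (-64, 76), (-61, 75), (-55, 92), (-52, 91), (-37, 58), (-34, 71), (-31, 77), (-28, 83), (-25, 84), (5, 66), (8, 64), (26, 89), (29, 88)]
(array([0.55685927, 0.02620138]), np.float64(0.007233562693488795)) (array([0.55645983, 0.03210199, 0.0823757 ]), np.float64(0.007634389525245091))
```

```bash
python3 -m handwheel '[[0.8,-0.1,-0.2,0,0],[0.8,-0.1,-0.2,-1,0],[0.8,-0.1,-0.2,-2.5,0],[0.8,-0.1,-0.2,-4,0],[0.8,-0.1,-0.2,-5,0],[0.8,-0.1,-0.2,-5.6,0],[0.8,-0.1,-0.2,-5.8,0],[0.8,-0.1,-0.2,-5.8,0]]'; python3 -m handwheel '[[0.8,0,0,-0.2,0],[0.8,0,0,-0.4,0],[0.8,0,0,-0.4,0]]'
```

```text
time_s: 28.65
tcp_pos: [0.5549, 0.0234, 0.0986]
eef_rot: [-180.0, 0.0, -90.0]
contact_force: [-0.2, 0.2, -4.4]
gripper_width: 0.0334
gripper_force: 40.0
time_s: 29.02
tcp_pos: [0.5546, 0.0233, 0.0944]
eef_rot: [180.0, 0.0, -90.0]
contact_force: [0.8, 0.1, -4.1]
gripper_width: 0.0334
gripper_force: 40.0
```

```bash
python3 -m handwheel '[[0.8,0,0,-0.2,0],[0.8,0,0,-0.3,0],[0.8,0,0,-0.3,0],[0.8,0,0,-0.3,0]]'; python3 -m handwheel '[[0.8,0,0,-0.1,0],[0.8,0,0,-0.2,0],[0.8,0,0,-0.2,0]]'
```

```text
time_s: 29.52
tcp_pos: [0.5547, 0.0234, 0.0915]
eef_rot: [-180.0, 0.0, -90.0]
contact_force: [-0.3, -0.6, -3.2]
gripper_width: 0.0336
gripper_force: 40.0
time_s: 29.9
tcp_pos: [0.5548, 0.0234, 0.0901]
eef_rot: [-180.0, -0.0, -90.0]
contact_force: [-3.8, 0.8, 5.9]
gripper_width: 0.0335
gripper_force: 40.0
```

```bash
python3 -m handwheel '[[0.8,0,0,0.1,0],[0.2,0,0,0.1,0],[0.2,0,0,0.1,0],[0.2,0,0,0.1,0],[0.2,0,0,2,0],[0.2,0,0,6,0],[0.2,0,0,11,0],[0.2,0,0,11,0]]'; python3 -m handwheel '[[0.72,0,-35,0,39],[0.72,0,-35,0,39],[0.72,0,-35,0,39],[0.72,0,-35,0,39],[0.72,0,-38,0,39],[0.72,0,-38,0,39],[0.72,0,-38,0,39]]' 60; cat > cl.py <<'E'
from h import *
im,d=imaging.capture('top'); s=get_state(); print(s['time_s'],s['tcp_pos'],s['eef_rot'])
W=cloud('top',d); np.savez('/tmp/c.npz',im=im,d=d)
H,S,V=cv2.split(cv2.cvtColor(im,cv2.COLOR_RGB2HSV)); c=np.array([.5547,.0243])
r_=(S>120)&((H<10)|(H>170)); 
for nm,sx,sy in(('NE',1,1),('SE',1,-1),('SW',-1,-1),('NW',-1,1)):
    p=c+.0636*np.array([sx,sy]); u=proj('top',[*p,.09])[0].round().astype(int)
    m=np.zeros(H.shape,bool); m[u[1]-8:u[1]+9,u[0]-8:u[0]+9]=1; m&=r_
    Q=onplane('top',np.argwhere(m)[:,::-1],.088)[:,:2]; 
    e,v=np.linalg.eigh(np.cov(Q.T)); hull=cv2.minAreaRect((Q*1000).astype(np.float32))
    print(nm,m.sum(),'mean',Q.mean(0).round(4),'rectc',np.round(np.array(hull[0])/1000,4),'model',p.round(4),'dir',np.degrees(np.arctan2(v[1,1],v[0,1])).round(1)%180,'z',np.nanpercentile(W[m][:,2],[50,90]).round(4))
P=W.reshape(-1,3)
def ring(lo,hi):
    q=np.hypot(P[:,0]-c[0],P[:,1]-c[1]); Q=P[(q>lo)&(q<hi)]; return Q
Q=ring(.056,.074); z=np.nanmedian(Q[:,2]); Q=Q[abs(Q[:,2]-z)<.006]; A=np.c_[Q[:,:2]-c,np.ones(len(Q))]; k=np.linalg.lstsq(A,Q[:,2],rcond=None)[0]
print('flange top z',k[2].round(4),'tilt deg',np.degrees(np.hypot(*k[:2])).round(2),len(Q))
q=np.hypot(P[:,0]-c[0],P[:,1]-c[1])
for nm,lo,hi,rad in(('knob',.103,.125,.03),('bell',.078,.095,.06)):
    Q=P[(q<rad)&(P[:,2]>lo)&(P[:,2]<hi)]
    if len(Q): cc,rr=cv2.minEnclosingCircle(Q[:,:2].astype(np.float32)); print(nm,len(Q),Q.mean(0).round(4),np.round(cc,4),round(rr,4))
E
python3 cl.py; python3 -c "
from h import *
im=np.load('/tmp/c.npz')['im']; save('t6',cv2.resize(im[165:255,215:335],None,fx=6,fy=6,interpolation=cv2.INTER_CUBIC))"
```

```text
time_s: 30.9
tcp_pos: [0.5573, 0.0239, 0.2038]
eef_rot: [-179.6, 0.1, -89.9]
contact_force: [0.4, -0.4, -0.2]
gripper_width: 0.0698
gripper_force: 0.0
time_s: 31.78
tcp_pos: [0.5538, -0.3597, 0.198]
eef_rot: [179.9, 0.1, -51.1]
contact_force: [0.3, 0.7, -0.5]
gripper_width: 0.0243
gripper_force: 0.0
31.825 [ 0.55375333 -0.36084968  0.19781192] [ 1.79911299e+02  6.46302917e-02 -5.11580136e+01]
NE 54 mean [0.6188 0.0868] rectc [0.6192 0.0877] model [0.6183 0.0879] dir 128.2 z [0.0886 0.0936]
SE 48 mean [ 0.6162 -0.0409] rectc [ 0.6181 -0.0412] model [ 0.6183 -0.0393] dir 34.30000000000001 z [0.0898 0.093 ]
SW 50 mean [ 0.4895 -0.0387] rectc [ 0.4895 -0.0382] model [ 0.4911 -0.0393] dir 129.5 z [0.091  0.0937]
NW 44 mean [0.4933 0.0879] rectc [0.4939 0.0882] model [0.4911 0.0879] dir 33.80000000000001 z [0.0909 0.0938]
flange top z 0.0526 tilt deg 0.08 621
knob 93 [0.5537 0.0237 0.11  ] [0.5541 0.0241] 0.0177
bell 590 [0.5531 0.0236 0.0841] [0.5538 0.0238] 0.05
```

View pics/t6.png

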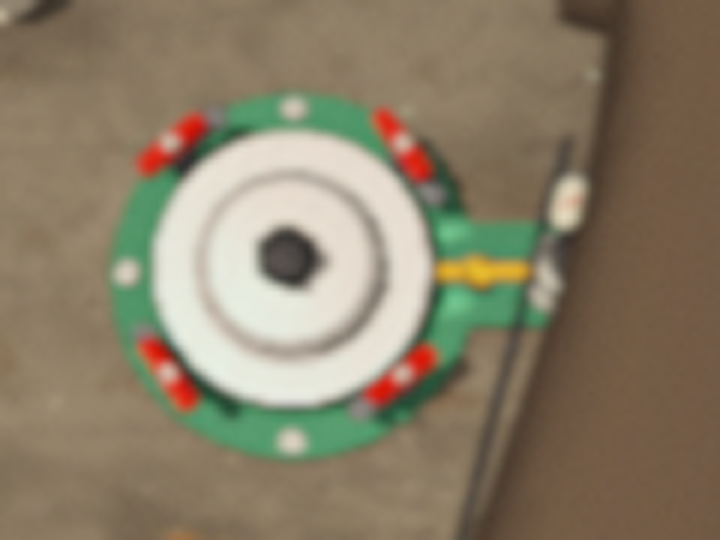

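The cover is level on the seal with its underside at 44.6 mm and centred within 1 mm, and all toes are clear. The grips are at crop (173,143), (404,145), (401,374) and (169,372). Next is the NE clamp.

```bash
python3 -m handwheel '[[0.72,6.5,44.8,0,-0.5],[0.72,6.5,44.8,0,-0.5],[0.72,6.5,44.8,0,-0.5],[0.72,6.5,44.8,0,-0.5],[0.72,6.5,44.8,0,-0.5],[0.72,6.5,44.8,0,-0.5],[0.72,6.5,44.8,0,-0.5],[0.72,6.5,44.8,0,-0.5]]' 60; python3 -m handwheel '[[0.72,0,0,0,0],[0.72,0,0,-4,0],[0.72,0,0,-8,0],[0.72,0,0,-8,0],[0.72,0,0,-8,0]]'
```

```text
time_s: 32.83
tcp_pos: [0.6195, 0.0956, 0.1988]
eef_rot: [180.0, 0.0, -51.2]
contact_force: [-0.2, -0.3, -0.7]
gripper_width: 0.0248
gripper_force: 0.0
time_s: 33.45
tcp_pos: [0.6205, 0.0907, 0.1209]
eef_rot: [-179.9, -0.1, -51.5]
contact_force: [0.7, -0.0, 0.6]
gripper_width: 0.0246
gripper_force: 0.0
```

```bash
python3 -m handwheel '[[0.72,-0.2,-0.3,0,0],[0.72,-0.2,-0.3,-2,0],[0.72,-0.2,-0.3,-3.5,0],[0.72,-0.2,-0.3,-5,0],[0.72,-0.2,-0.3,-5,0],[0.72,-0.2,-0.3,-5,0]]' 60; python3 -m handwheel '[[0.95,0,0,0,0],[0.95,0,0,0,0],[0.95,0,0,0,0]]'
```

```text
time_s: 34.2
tcp_pos: [0.618, 0.0885, 0.0698]
eef_rot: [-180.0, -0.0, -51.5]
contact_force: [0.4, -0.9, 0.6]
gripper_width: 0.0244
gripper_force: 0.0
time_s: 34.58
tcp_pos: [0.6185, 0.0889, 0.07]
eef_rot: [-179.9, -0.0, -51.5]
contact_force: [2.3, 1.6, -1.2]
gripper_width: 0.0114
gripper_force: 59.7
```

```bash
python3 -m handwheel '[[0.95,0,0,-0.06,-10.5],[0.95,0,0,-0.13,-21],[0.95,0,0,-0.19,-31.5],[0.95,0,0,-0.26,-42],[0.95,0,0,-0.32,-52.5],[0.95,0,0,-0.38,-63],[0.95,0,0,-0.45,-73.5],[0.95,0,0,-0.51,-84]]'; python3 -m handwheel '[[0.95,0,0,0,0],[0.95,0,0,0,0]]'; python3 -c "
from h import *; print(get_state()['moment'])"
```

```text
time_s: 35.58
tcp_pos: [0.6207, 0.089, 0.0651]
eef_rot: [-179.8, 0.3, -135.7]
contact_force: [9.2, -0.7, -6.3]
gripper_width: 0.0118
gripper_force: 59.7
time_s: 35.83
tcp_pos: [0.6207, 0.089, 0.065]
eef_rot: [-179.8, 0.3, -135.5]
contact_force: [10.0, -1.5, -5.0]
gripper_width: 0.0115
gripper_force: 59.8
[-0.07090106 -3.66978198 -0.14055224]
```

```bash
python3 -m handwheel '[[0.7,0,0,0,0],[0.7,0,0,0,0],[0.7,0,0,2,0],[0.7,0,0,6,0],[0.7,0,0,11,0],[0.7,0,0,11,0]]'; python3 -m handwheel '[[0.7,-13.0,-12.7,0,84.5],[0.7,-13.0,-12.7,0,84.5],[0.7,-13.0,-12.7,0,84.5],[0.7,-13.0,-12.7,0,84.5],[0.7,-13.0,-12.7,0,84.5],[0.7,-13.0,-12.7,0,84.5],[0.7,-13.0,-12.7,0,84.5],[0.7,-13.0,-12.7,0,84.5]]';  python3 -m handwheel '[[0.7,0,0,0,0],[0.7,0,0,-5,0],[0.7,0,0,-5,0],[0.7,0,0,-5,0]]'
```

```text
time_s: 36.58
tcp_pos: [0.6197, 0.089, 0.1791]
eef_rot: [-179.8, 0.4, -135.4]
contact_force: [-0.4, 0.5, -0.2]
gripper_width: 0.0263
gripper_force: 0.0
time_s: 37.58
tcp_pos: [0.4869, -0.0388, 0.1737]
eef_rot: [179.9, 0.0, -50.7]
contact_force: [0.3, 0.4, -0.6]
gripper_width: 0.0265
gripper_force: 0.0
time_s: 38.08
tcp_pos: [0.4882, -0.0387, 0.1253]
eef_rot: [180.0, -0.0, -51.0]
contact_force: [0.2, 0.7, 0.8]
gripper_width: 0.0263
gripper_force: 0.0
```

```bash
python3 -m handwheel '[[0.72,0.2,0,0,0],[0.72,0.2,0,-2,0],[0.72,0.2,0,-4,0],[0.72,0.2,0,-5.5,0],[0.72,0.2,0,-5.5,0],[0.72,0.2,0,-5.5,0]]' 60; python3 -m handwheel '[[0.95,0,0,0,0],[0.95,0,0,0,0],[0.95,0,0,0,0]]'; python3 cl.py
```

```text
time_s: 38.83
tcp_pos: [0.4906, -0.0384, 0.0705]
eef_rot: [-179.9, -0.0, -51.0]
contact_force: [-0.0, 0.1, 1.2]
gripper_width: 0.0245
gripper_force: 0.0
time_s: 39.2
tcp_pos: [0.4908, -0.0381, 0.0702]
eef_rot: [-179.9, -0.1, -51.0]
contact_force: [-0.4, 3.4, 5.4]
gripper_width: 0.0118
gripper_force: 59.4
39.25 [ 0.49081393 -0.03813452  0.07016082] [-1.79873141e+02 -5.29561424e-02 -5.09609958e+01]
NE 48 mean [0.6184 0.0871] rectc [0.6184 0.087 ] model [0.6183 0.0879] dir 44.900000000000006 z [0.0851 0.0894]
SE 49 mean [ 0.6166 -0.0408] rectc [ 0.6181 -0.0412] model [ 0.6183 -0.0393] dir 33.400000000000006 z [0.0911 0.1774]Traceback (most recent call last):
  File "cl.py", line 9, in <module>
    Q=onplane('top',np.argwhere(m)[:,::-1],.088)[:,:2];
      ~~~~~~~^^^^^^^^^^^^^^^^^^^^^^^^^^^^^^^^^^^
  File "h.py", line 17, in onplane
    K,D,R,t=cal(n); p=cv2.undistortPoints(np.array(px,float).reshape(-1,1,2),K,D)[:,0]
                      ~~~~~~~~~~~~~~~~~~~^^^^^^^^^^^^^^^^^^^^^^^^^^^^^^^^^^^^^^^^
cv2.error: OpenCV(4.12.0) /io/opencv/modules/calib3d/src/undistort.dispatch.cpp:347: error: (-215:Assertion failed) CV_IS_MAT(_src) && CV_IS_MAT(_dst) && (_src->rows == 1 || _src->cols == 1) && (_dst->rows == 1 || _dst->cols == 1) && _src->cols + _src->rows - 1 == _dst->rows + _dst->cols - 1 && (CV_MAT_TYPE(_src->type) == CV_32FC2 || CV_MAT_TYPE(_src->type) == CV_64FC2) && (CV_MAT_TYPE(_dst->type) == CV_32FC2 || CV_MAT_TYPE(_dst->type) == CV_64FC2) in function 'cvUndistortPointsInternal'
```

```bash
python3 -m handwheel '[[0.95,0,0,-0.06,-10.5],[0.95,0,0,-0.13,-21],[0.95,0,0,-0.19,-31.5],[0.95,0,0,-0.26,-42],[0.95,0,0,-0.32,-52.5],[0.95,0,0,-0.38,-63],[0.95,0,0,-0.45,-73.5],[0.95,0,0,-0.51,-84]]'; python3 -m handwheel '[[0.95,0,0,0,0],[0.95,0,0,0,0]]'; python3 -m handwheel '[[0.7,0,0,0,0],[0.7,0,0,0,0],[0.7,0,0,2,0],[0.7,0,0,6,0],[0.7,0,0,11,0],[0.7,0,0,11,0]]'
```

```text
time_s: 40.25
tcp_pos: [0.4914, -0.0381, 0.0652]
eef_rot: [-179.9, 0.2, -135.2]
contact_force: [2.3, 2.6, 4.8]
gripper_width: 0.0113
gripper_force: 59.7
time_s: 40.5
tcp_pos: [0.4914, -0.0381, 0.0652]
eef_rot: [-179.9, 0.2, -134.9]
contact_force: [2.8, 2.2, 6.0]
gripper_width: 0.012
gripper_force: 59.4
time_s: 41.25
tcp_pos: [0.4915, -0.0384, 0.1777]
eef_rot: [-179.8, 0.3, -134.9]
contact_force: [-0.5, -0.2, -0.5]
gripper_width: 0.0265
gripper_force: 0.0
```

```bash
python3 -m handwheel '[[0.7,12.65,-0.15,0,-11.5],[0.7,12.65,-0.15,0,-11.5],[0.7,12.65,-0.15,0,-11.5],[0.7,12.65,-0.15,-3,-11.5],[0.7,12.65,-0.15,-5.5,-11.5],[0.7,12.65,-0.15,-5.5,-11.5],[0.7,12.65,-0.15,-5.5,-11.5]]'; sed -i 's/^    Q=onplane/    if m.sum()<8: print(nm,"hidden"); continue\n    Q=onplane/' cl.py; python3 cl.py
```

```text
time_s: 42.12
tcp_pos: [0.6162, -0.0402, 0.1198]
eef_rot: [-180.0, -0.0, -146.5]
contact_force: [0.3, -0.4, 0.5]
gripper_width: 0.0266
gripper_force: 0.0
42.175 [ 0.61657427 -0.04010992  0.12033679] [-1.79959497e+02  6.28584616e-02 -1.46457350e+02]
NE 30 mean [0.6101 0.0772] rectc [0.6108 0.0778] model [0.6183 0.0879] dir 52.9 z [0.0866 0.497 ]
SE hidden
SW 50 mean [ 0.488  -0.0399] rectc [ 0.489  -0.0386] model [ 0.4911 -0.0393] dir 43.099999999999994 z [0.0857 0.0888]
NW 41 mean [0.4925 0.0873] rectc [0.4931 0.0877] model [0.4911 0.0879] dir 35.30000000000001 z [0.0903 0.0931]
flange top z 0.5377 tilt deg 1.45 327
knob 27 [0.5457 0.0277 0.1078] [0.5516 0.0239] 0.0165
bell 420 [0.5441 0.0252 0.0825] [0.5542 0.0241] 0.0499
```

SW is also on its middle mark. Grip and turn SE.

```bash
python3 -m handwheel '[[0.72,0.15,0,0,0],[0.72,0.15,0,-2,0],[0.72,0.15,0,-3.5,0],[0.72,0.15,0,-5,0],[0.72,0.15,0,-5,0],[0.72,0.15,0,-5,0]]' 60; python3 -m handwheel '[[0.95,0,0,0,0],[0.95,0,0,0,0],[0.95,0,0,0,0]]'
```

```text
time_s: 42.92
tcp_pos: [0.618, -0.0401, 0.0695]
eef_rot: [-180.0, 0.0, -146.5]
contact_force: [0.5, 0.4, -0.0]
gripper_width: 0.0242
gripper_force: 0.0
time_s: 43.3
tcp_pos: [0.618, -0.04, 0.0697]
eef_rot: [-180.0, 0.0, -146.5]
contact_force: [-0.6, 0.5, 2.9]
gripper_width: 0.0115
gripper_force: 59.9
```

```bash
python3 -m handwheel '[[0.95,0,0,-0.06,-9.8],[0.95,0,0,-0.12,-19.6],[0.95,0,0,-0.18,-29.4],[0.95,0,0,-0.24,-39.2],[0.95,0,0,-0.3,-49],[0.95,0,0,-0.36,-58.8],[0.95,0,0,-0.42,-68.6],[0.95,0,0,-0.48,-78.5]]'; python3 -m handwheel '[[0.95,0,0,0,0],[0.95,0,0,0,0]]'; python3 -m handwheel '[[0.7,0,0,0,0],[0.7,0,0,0,0],[0.7,0,0,2,0],[0.7,0,0,6,0],[0.7,0,0,11,0],[0.7,0,0,11,0]]'
```

```text
time_s: 44.3
tcp_pos: [0.6181, -0.0393, 0.0649]
eef_rot: [179.9, 0.0, 134.7]
contact_force: [-0.7, 3.8, 3.4]
gripper_width: 0.0116
gripper_force: 59.9
time_s: 44.55
tcp_pos: [0.6181, -0.0393, 0.0649]
eef_rot: [179.9, 0.0, 135.3]
contact_force: [-1.3, 5.7, 4.0]
gripper_width: 0.012
gripper_force: 60.0
time_s: 45.3
tcp_pos: [0.6201, -0.0403, 0.179]
eef_rot: [179.7, 0.3, 135.1]
contact_force: [0.8, 0.1, -0.7]
gripper_width: 0.0262
gripper_force: 0.0
```

```bash
python3 -m handwheel '[[0.7,-12.65,12.75,0,79.5],[0.7,-12.65,12.75,0,79.5],[0.7,-12.65,12.75,0,79.5],[0.7,-12.65,12.75,0,79.5],[0.7,-12.65,12.75,0,79.5],[0.7,-12.65,12.75,0,79.5],[0.7,-12.65,12.75,0,79.5],[0.7,-12.65,12.75,0,79.5]]';  python3 -m handwheel '[[0.7,0,0,-2,0],[0.7,0,0,-5,0],[0.7,0,0,-5,0],[0.7,0,0,-5,0]]'; python3 cl.py
```

```text
time_s: 46.3
tcp_pos: [0.4908, 0.087, 0.1738]
eef_rot: [180.0, -0.1, -145.2]
contact_force: [0.4, 0.6, -0.4]
gripper_width: 0.0264
gripper_force: 0.0
time_s: 46.8
tcp_pos: [0.4916, 0.0873, 0.125]
eef_rot: [-180.0, 0.0, -145.4]
contact_force: [0.2, 0.1, 0.9]
gripper_width: 0.0265
gripper_force: 0.0
46.85 [0.49181263 0.08751518 0.12535683] [-1.79975864e+02  5.91899247e-02 -1.45445130e+02]
NE 47 mean [0.6188 0.0875] rectc [0.6184 0.087 ] model [0.6183 0.0879] dir 45.1 z [0.0863 0.0896]
SE 51 mean [ 0.6167 -0.0412] rectc [ 0.6168 -0.0408] model [ 0.6183 -0.0393] dir 137.5 z [0.0846 0.0894]
SW 50 mean [ 0.4884 -0.0397] rectc [ 0.4894 -0.0391] model [ 0.4911 -0.0393] dir 42.19999999999999 z [0.0858 0.0879]
NW hidden
flange top z 0.0595 tilt deg 0.69 53
knob 8 [0.5607 0.0121 0.1076] [0.5596 0.0126] 0.0096
bell 231 [0.5629 0.0028 0.0824] [0.554  0.0239] 0.0497
```

```bash
python3 -m handwheel '[[0.72,0,0,0,0],[0.72,0,0,-2,0],[0.72,0,0,-4,0],[0.72,0,0,-5.5,0],[0.72,0,0,-5.5,0],[0.72,0,0,-5.5,0]]' 60; python3 -m handwheel '[[0.95,0,0,0,0],[0.95,0,0,0,0],[0.95,0,0,0,0]]';  python3 -m handwheel '[[0.95,0,0,-0.06,-10],[0.95,0,0,-0.12,-20],[0.95,0,0,-0.18,-30],[0.95,0,0,-0.24,-40],[0.95,0,0,-0.3,-50],[0.95,0,0,-0.36,-60],[0.95,0,0,-0.42,-70],[0.95,0,0,-0.48,-79.5]]'; python3 -m handwheel '[[0.95,0,0,0,0],[0.95,0,0,0,0]]'
```

```text
time_s: 47.6
tcp_pos: [0.4917, 0.0876, 0.0701]
eef_rot: [-180.0, 0.0, -145.5]
contact_force: [-0.2, -0.6, 0.9]
gripper_width: 0.0246
gripper_force: 0.0
time_s: 47.98
tcp_pos: [0.4913, 0.0879, 0.07]
eef_rot: [180.0, 0.1, -145.5]
contact_force: [-3.1, 3.9, 4.7]
gripper_width: 0.0115
gripper_force: 60.0
time_s: 48.98
tcp_pos: [0.4916, 0.0896, 0.0653]
eef_rot: [179.8, -0.1, 134.7]
contact_force: [-7.8, 13.7, 6.9]
gripper_width: 0.0116
gripper_force: 60.1
time_s: 49.22
tcp_pos: [0.4915, 0.0896, 0.0653]
eef_rot: [179.8, -0.1, 135.0]
contact_force: [-7.1, 12.8, 5.7]
gripper_width: 0.0116
gripper_force: 60.0
```

```bash
python3 -m handwheel '[[0.7,0,0,0,0],[0.7,0,0,0,0],[0.7,0,0,2,0],[0.7,0,0,6,0],[0.7,0,0,11,0],[0.7,0,0,11,0]]'; python3 -m handwheel '[[0.7,12.7,0,0,90],[0.7,12.7,0,0,90],[0.7,12.7,0,0,90],[0.7,12.7,0,0,90],[0.7,12.7,0,0,90],[0.7,12.7,0,0,90],[0.7,12.7,0,0,90],[0.7,12.7,0,0,90]]';  python3 -m handwheel '[[0.7,0,0,-2,0.5],[0.7,0,0,-5,0.5],[0.7,0,0,-5,0.5],[0.7,0,0,-5,0.5]]'; python3 cl.py
```

```text
time_s: 49.98
tcp_pos: [0.4934, 0.0879, 0.1785]
eef_rot: [179.6, 0.2, 135.0]
contact_force: [-0.0, 0.9, -0.0]
gripper_width: 0.0261
gripper_force: 0.0
time_s: 50.98
tcp_pos: [0.6177, 0.0868, 0.1733]
eef_rot: [180.0, -0.1, -138.7]
contact_force: [0.3, 0.0, 0.4]
gripper_width: 0.0264
gripper_force: 0.0
time_s: 51.48
tcp_pos: [0.6185, 0.0872, 0.1251]
eef_rot: [-180.0, -0.0, -138.5]
contact_force: [0.2, 0.8, 0.8]
gripper_width: 0.0262
gripper_force: 0.0
51.525 [0.61885054 0.08737006 0.12558323] [-1.79959202e+02  5.23186272e-02 -1.38525770e+02]
NE 16 mean [0.6066 0.0758] rectc [0.6074 0.0762] model [0.6183 0.0879] dir 15.599999999999994 z [0.0854 0.0885]
SE 52 mean [ 0.6168 -0.0407] rectc [ 0.6156 -0.0404] model [ 0.6183 -0.0393] dir 134.6 z [0.085  0.0894]
SW 47 mean [ 0.4878 -0.0416] rectc [ 0.4906 -0.0403] model [ 0.4911 -0.0393] dir 44.5 z [0.0846 0.0888]
NW 52 mean [0.4906 0.0882] rectc [0.4909 0.088 ] model [0.4911 0.0879] dir 132.1 z [0.0853 0.0883]
flange top z 0.2175 tilt deg 7.65 81
knob 84 [0.5537 0.0244 0.1085] [0.5541 0.0238] 0.0174
bell 547 [0.5533 0.0244 0.0828] [0.5538 0.0239] 0.0502
```

```bash
python3 -m handwheel '[[0.72,0,0.05,0,3.5],[0.72,0,0.05,-2,3.5],[0.72,0,0.05,-4,3.5],[0.72,0,0.05,-6,3.5],[0.72,0,0.05,-6,3.5],[0.72,0,0.05,-6,3.5]]' 60; python3 -m handwheel '[[0.95,0,0,0,0],[0.95,0,0,0,0],[0.95,0,0,0,0]]';  python3 -m handwheel '[[0.95,0,0,-0.06,-10],[0.95,0,0,-0.12,-20],[0.95,0,0,-0.18,-30],[0.95,0,0,-0.24,-40],[0.95,0,0,-0.28,-46],[0.95,0,0,-0.28,-46]]'; python3 -m handwheel '[[0.95,0,0,0,0],[0.95,0,0,0,0]]'; python3 -c "
from h import *; print(get_state()['moment'])"
```

```text
time_s: 52.28
tcp_pos: [0.6191, 0.0881, 0.0661]
eef_rot: [-179.9, 0.1, -135.0]
contact_force: [0.9, -0.1, -0.3]
gripper_width: 0.0248
gripper_force: 0.0
time_s: 52.65
tcp_pos: [0.6193, 0.0876, 0.0657]
eef_rot: [-179.9, 0.1, -135.0]
contact_force: [3.0, -4.3, 2.8]
gripper_width: 0.0112
gripper_force: 60.0
time_s: 53.4
tcp_pos: [0.6194, 0.0879, 0.0631]
eef_rot: [180.0, 0.1, 179.0]
contact_force: [2.6, -3.1, 5.1]
gripper_width: 0.0115
gripper_force: 60.0
time_s: 53.65
tcp_pos: [0.6194, 0.0879, 0.0631]
eef_rot: [180.0, 0.1, 179.1]
contact_force: [2.2, -3.1, 5.5]
gripper_width: 0.0113
gripper_force: 60.0
[-1.08906754 -0.97535105  0.24581041]
```

```bash
python3 -m handwheel '[[0.7,0,0,0,0],[0.7,0,0,0,0],[0.7,0,0,2,0],[0.7,0,0,6,0],[0.7,0,0,11,0],[0.7,0,0,11,0]]'; python3 -m handwheel '[[0.7,-12.85,-12.7,0,46],[0.7,-12.85,-12.7,0,46],[0.7,-12.85,-12.7,0,46],[0.7,-12.85,-12.7,0,46],[0.7,-12.85,-12.7,0,46],[0.7,-12.85,-12.7,0,46],[0.7,-12.85,-12.7,-5,46],[0.7,-12.85,-12.7,-5,46]]'; python3 cl.py
```

```text
time_s: 54.4
tcp_pos: [0.6202, 0.0888, 0.1761]
eef_rot: [179.8, 0.4, 179.0]
contact_force: [0.7, 1.1, 0.1]
gripper_width: 0.0262
gripper_force: 0.0
time_s: 55.4
tcp_pos: [0.4868, -0.0396, 0.1189]
eef_rot: [179.8, -0.4, -135.1]
contact_force: [0.2, -0.1, 0.1]
gripper_width: 0.0263
gripper_force: 0.0
55.45 [ 0.48852532 -0.03942195  0.12090275] [ 179.89220417   -0.22247573 -135.06507917]
NE 51 mean [0.6193 0.086 ] rectc [0.6193 0.0858] model [0.6183 0.0879] dir 4.5 z [0.0813 0.0857]
SE 24 mean [ 0.6261 -0.0492] rectc [ 0.6272 -0.0488] model [ 0.6183 -0.0393] dir 125.3 z [0.0859 0.0891]
SW hidden
NW hidden
flange top z 0.5103 tilt deg 25.89 109
bell 53 [0.5869 0.0442 0.0809] [0.5847 0.0453] 0.0268
```

```bash
python3 -m handwheel '[[0.72,0.15,0.05,0,0],[0.72,0.15,0.05,-2,0],[0.72,0.15,0.05,-4,0],[0.72,0.15,0.05,-5.7,0],[0.72,0.15,0.05,-5.7,0],[0.72,0.15,0.05,-5.7,0]]' 60; python3 -m handwheel '[[0.95,0,0,0,0],[0.95,0,0,0,0],[0.95,0,0,0,0]]';  python3 -m handwheel '[[0.95,0,0,-0.06,-10],[0.95,0,0,-0.12,-20],[0.95,0,0,-0.18,-30],[0.95,0,0,-0.24,-40],[0.95,0,0,-0.28,-47],[0.95,0,0,-0.28,-47]]'; python3 -m handwheel '[[0.95,0,0,0,0],[0.95,0,0,0,0]]'; python3 -c "
from h import *; print(get_state()['moment'])"
```

```text
time_s: 56.2
tcp_pos: [0.4923, -0.0384, 0.0662]
eef_rot: [-179.9, 0.1, -135.0]
contact_force: [0.5, 0.6, -0.7]
gripper_width: 0.0246
gripper_force: 0.0
time_s: 56.58
tcp_pos: [0.4914, -0.0383, 0.0656]
eef_rot: [-180.0, 0.1, -135.0]
contact_force: [-2.2, 2.7, 5.9]
gripper_width: 0.0114
gripper_force: 59.9
time_s: 57.32
tcp_pos: [0.4915, -0.0384, 0.0629]
eef_rot: [180.0, 0.0, 178.0]
contact_force: [-2.8, 1.8, 7.1]
gripper_width: 0.0117
gripper_force: 60.3
time_s: 57.58
tcp_pos: [0.4914, -0.0385, 0.0629]
eef_rot: [180.0, 0.0, 178.0]
contact_force: [-3.8, 2.7, 7.7]
gripper_width: 0.0118
gripper_force: 60.2
[0.79508728 0.93899386 0.46454602]
```

```bash
python3 -m handwheel '[[0.7,0,0,0,0],[0.7,0,0,0,0],[0.7,0,0,2,0],[0.7,0,0,6,0],[0.7,0,0,11,0],[0.7,0,0,11,0]]'; python3 -m handwheel '[[0.7,12.7,-0.1,0,137],[0.7,12.7,-0.1,0,137],[0.7,12.7,-0.1,0,137],[0.7,12.7,-0.1,0,137],[0.7,12.7,-0.1,0,137],[0.7,12.7,-0.1,0,137],[0.7,12.7,-0.1,0,137],[0.7,12.7,-0.1,0,137]]'; python3 cl.py
```

```text
time_s: 58.32
tcp_pos: [0.4936, -0.0382, 0.1759]
eef_rot: [179.9, 0.4, 178.0]
contact_force: [-0.4, -1.0, -1.3]
gripper_width: 0.0259
gripper_force: 0.0
time_s: 59.32
tcp_pos: [0.6177, -0.0397, 0.1708]
eef_rot: [179.9, -0.0, -95.8]
contact_force: [-1.1, -0.2, 0.4]
gripper_width: 0.0266
gripper_force: 0.0
59.375 [ 0.6177466  -0.03969241  0.17081766] [ 1.79913076e+02 -1.60588350e-02 -9.52122178e+01]
NE 47 mean [0.6171 0.0859] rectc [0.616  0.0855] model [0.6183 0.0879] dir 6.099999999999994 z [0.0833 0.546 ]
SE hidden
SW 38 mean [ 0.4876 -0.0391] rectc [ 0.489  -0.0386] model [ 0.4911 -0.0393] dir 176.4 z [0.0829 0.0872]
NW 45 mean [0.491  0.0876] rectc [0.4913 0.0871] model [0.4911 0.0879] dir 130.6 z [0.0848 0.0893]
flange top z 0.5872 tilt deg 3.03 325
knob 52 [0.5532 0.0287 0.1072] [0.5535 0.0259] 0.0157
bell 336 [0.5512 0.0319 0.081 ] [0.5529 0.0258] 0.0491
```

```bash
python3 -m handwheel '[[0.7,0,-25,0,50],[0.7,0,-25,0,50],[0.7,0,-25,0,50],[0.7,0,-25,0,50],[0.7,0,-25,0,50],[0.7,0,-25,0,50]]'; python3 cl.py;  python3 -c "
from h import *
im=np.load('/tmp/c.npz')['im']; save('t7',cv2.resize(im[170:250,225:305],None,fx=7,fy=7,interpolation=cv2.INTER_CUBIC))"
```

```text
time_s: 60.12
tcp_pos: [0.6174, -0.2908, 0.1707]
eef_rot: [180.0, 0.1, -46.4]
contact_force: [0.4, 1.4, 0.2]
gripper_width: 0.026
gripper_force: 0.0
60.175 [ 0.61770175 -0.28974795  0.17097553] [ 1.79966768e+02  7.27205307e-02 -4.64682662e+01]
NE 49 mean [0.6187 0.0857] rectc [0.6193 0.0845] model [0.6183 0.0879] dir 3.0 z [0.0816 0.0865]
SE 10 mean [ 0.6058 -0.0279] rectc [ 0.6048 -0.0279] model [ 0.6183 -0.0393] dir 179.9 z [0.648  0.6531]
SW hidden
NW 43 mean [0.4902 0.0883] rectc [0.4906 0.0879] model [0.4911 0.0879] dir 129.6 z [0.0865 0.0899]
flange top z 0.0485 tilt deg 0.15 325
knob 76 [0.5535 0.0245 0.1071] [0.5543 0.0241] 0.0169
bell 344 [0.5549 0.0324 0.0813] [0.5542 0.0247] 0.0494
```

View pics/t7.png

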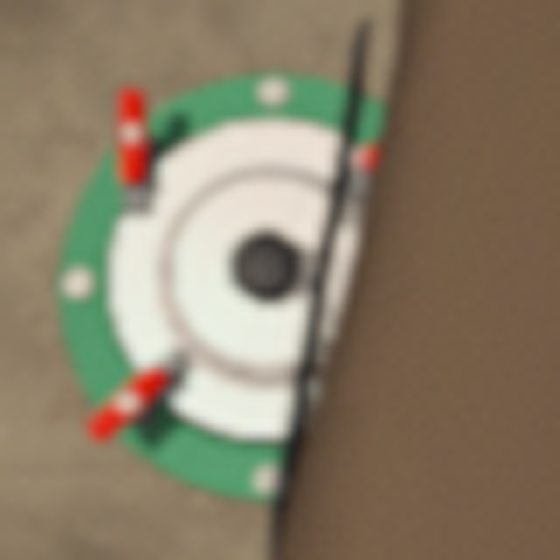

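The NE bar (crop 132,135) now runs along x with its toe pointing towards −x, so it is at the stop. The NW toe (170,372) still points at the middle, and the cover is level. On to SE.

```bash
python3 -m handwheel '[[0.7,0.05,25,0,1.2],[0.7,0.05,25,0,1.2],[0.7,0.05,25,0,1.2],[0.7,0.05,25,0,1.2],[0.7,0.05,25,0,1.2],[0.7,0.05,25,-2,1.2],[0.7,0.05,25,-5,1.2],[0.7,0.05,25,-5,1.2]]' 60;  python3 -m handwheel '[[0.7,0,0,0,0],[0.7,0,0,0,0]]'
```

```text
time_s: 61.18
tcp_pos: [0.6167, -0.0393, 0.1199]
eef_rot: [179.8, 0.2, -45.0]
contact_force: [-0.6, -0.2, 0.1]
gripper_width: 0.0262
gripper_force: 0.0
time_s: 61.42
tcp_pos: [0.6195, -0.0395, 0.1235]
eef_rot: [-179.9, -0.1, -44.9]
contact_force: [0.6, 0.1, -0.0]
gripper_width: 0.0262
gripper_force: 0.0
```

```bash
python3 -m handwheel '[[0.72,-0.1,0,0,0],[0.72,-0.1,0,-2,0],[0.72,-0.1,0,-4,0],[0.72,-0.1,0,-5.8,0],[0.72,-0.1,0,-5.8,0],[0.72,-0.1,0,-5.8,0]]' 60; python3 -m handwheel '[[0.95,0,0,0,0],[0.95,0,0,0,0],[0.95,0,0,0,0]]';  python3 -m handwheel '[[0.95,0,0,-0.06,-10],[0.95,0,0,-0.12,-20],[0.95,0,0,-0.18,-30],[0.95,0,0,-0.24,-40],[0.95,0,0,-0.28,-47],[0.95,0,0,-0.28,-47]]'; python3 -m handwheel '[[0.95,0,0,0,0],[0.95,0,0,0,0]]'
```

```text
time_s: 62.18
tcp_pos: [0.6182, -0.0396, 0.0646]
eef_rot: [-180.0, -0.0, -44.9]
contact_force: [1.0, 0.5, 0.7]
gripper_width: 0.0246
gripper_force: 0.0
time_s: 62.55
tcp_pos: [0.6182, -0.0395, 0.0647]
eef_rot: [-179.9, -0.0, -44.9]
contact_force: [-0.9, 0.7, 2.9]
gripper_width: 0.0114
gripper_force: 60.0
time_s: 63.3
tcp_pos: [0.6185, -0.0394, 0.062]
eef_rot: [-179.9, 0.0, -91.8]
contact_force: [-0.1, 1.4, 4.6]
gripper_width: 0.0118
gripper_force: 60.1
time_s: 63.55
tcp_pos: [0.6185, -0.0394, 0.062]
eef_rot: [-179.9, 0.0, -91.7]
contact_force: [0.6, 1.7, 5.7]
gripper_width: 0.0117
gripper_force: 60.1
```

```bash
python3 -m handwheel '[[0.7,0,0,0,0],[0.7,0,0,0,0],[0.7,0,0,2,0],[0.7,0,0,6,0],[0.7,0,0,11,0],[0.7,0,0,11,0]]'; python3 -m handwheel '[[0.7,-12.7,12.75,0,44],[0.7,-12.7,12.75,0,44],[0.7,-12.7,12.75,0,44],[0.7,-12.7,12.75,0,44],[0.7,-12.7,12.75,0,44],[0.7,-12.7,12.75,0,44],[0.7,-12.7,12.75,-3,44],[0.7,-12.7,12.75,-5,44]]'; python3 cl.py
```

```text
time_s: 64.3
tcp_pos: [0.6199, -0.0396, 0.1755]
eef_rot: [-179.6, 0.1, -91.8]
contact_force: [-0.1, -0.4, -0.5]
gripper_width: 0.0266
gripper_force: 0.0
time_s: 65.3
tcp_pos: [0.4906, 0.087, 0.1198]
eef_rot: [179.9, 0.0, -48.2]
contact_force: [0.5, 0.6, -0.5]
gripper_width: 0.0261
gripper_force: 0.0
65.35 [0.48921176 0.08638565 0.11743652] [ 1.79735064e+02  9.78758156e-02 -4.82029250e+01]
NE 51 mean [0.6193 0.086 ] rectc [0.6193 0.0858] model [0.6183 0.0879] dir 4.5 z [0.0821 0.087 ]
SE 56 mean [ 0.6154 -0.0415] rectc [ 0.6164 -0.0412] model [ 0.6183 -0.0393] dir 91.5 z [0.0822 0.0869]
SW 41 mean [ 0.4882 -0.0388] rectc [ 0.489  -0.0386] model [ 0.4911 -0.0393] dir 177.1 z [0.0827 0.0862]
NW hidden
flange top z 0.05 tilt deg 0.21 324
knob 75 [0.5531 0.024  0.1075] [0.5528 0.0243] 0.0167
bell 432 [0.5531 0.0241 0.0811] [0.5539 0.0246] 0.0487
```

```bash
python3 -m handwheel '[[0.72,0.1,0.1,0,0],[0.72,0.1,0.1,-2,0],[0.72,0.1,0.1,-4,0],[0.72,0.1,0.1,-5.6,0],[0.72,0.1,0.1,-5.6,0],[0.72,0.1,0.1,-5.6,0]]' 60; python3 -m handwheel '[[0.95,0,0,0,0],[0.95,0,0,0,0],[0.95,0,0,0,0]]';  python3 -m handwheel '[[0.95,0,0,-0.06,-10],[0.95,0,0,-0.12,-20],[0.95,0,0,-0.18,-30],[0.95,0,0,-0.24,-40],[0.95,0,0,-0.28,-44],[0.95,0,0,-0.28,-44]]'; python3 -m handwheel '[[0.95,0,0,0,0],[0.95,0,0,0,0]]'
```

```text
time_s: 66.1
tcp_pos: [0.4926, 0.0891, 0.0663]
eef_rot: [-179.9, -0.0, -47.9]
contact_force: [0.2, 0.5, -0.6]
gripper_width: 0.0248
gripper_force: 0.0
time_s: 66.47
tcp_pos: [0.4922, 0.0892, 0.0658]
eef_rot: [-179.9, -0.0, -47.9]
contact_force: [-0.3, 0.5, 3.1]
gripper_width: 0.0117
gripper_force: 59.7
time_s: 67.22
tcp_pos: [0.4925, 0.0893, 0.0633]
eef_rot: [-179.9, 0.0, -91.9]
contact_force: [-0.2, 0.9, 5.9]
gripper_width: 0.0115
gripper_force: 59.6
time_s: 67.47
tcp_pos: [0.4925, 0.0893, 0.0633]
eef_rot: [-179.9, 0.0, -91.8]
contact_force: [-0.2, 1.5, 5.9]
gripper_width: 0.0115
gripper_force: 59.6
```

```bash
python3 -m handwheel '[[0.7,0,0,0,0],[0.7,0,0,0,0],[0.7,0,0,2,0],[0.7,0,0,6,0],[0.7,0,0,11,0],[0.7,0,0,11,0]]'; python3 -m handwheel '[[1,6.1,-22.3,0,0],[1,6.1,-22.3,0,0],[1,6.1,-22.3,0,0],[1,6.1,-22.3,0,0],[1,6.1,-22.3,-3,0],[1,6.1,-22.3,-5,0],[1,6.1,-22.3,-5,0],[1,6.1,-22.3,-5,0]]'; python3 cl.py
```

```text
time_s: 68.22
tcp_pos: [0.4938, 0.0898, 0.1762]
eef_rot: [-179.6, 0.2, -91.9]
contact_force: [0.1, 0.6, -0.5]
gripper_width: 0.0262
gripper_force: 0.0
time_s: 69.22
tcp_pos: [0.553, -0.1341, 0.1227]
eef_rot: [-180.0, -0.0, -91.9]
contact_force: [-0.5, -0.1, 0.2]
gripper_width: 0.0006
gripper_force: 0.0
69.275 [ 0.55321248 -0.13397292  0.12313359] [-1.79944747e+02 -4.73800956e-03 -9.18616171e+01]
NE hidden
SE hidden
SW 40 mean [ 0.488 -0.039] rectc [ 0.489  -0.0386] model [ 0.4911 -0.0393] dir 176.9 z [0.0814 0.0863]
NW hidden
flange top z 0.5447 tilt deg 1.3 381
bell 61 [0.523  0.0095 0.0812] [0.523  0.0057] 0.0304
```

```bash
python3 -m handwheel '[[1,0,-24,0,0],[1,0,-24,0,0],[1,0,-24,0,0],[1,0,-24,0,0],[1,0,-24,0,0]]'; python3 cl.py;  python3 -c "
from h import *
im=np.load('/tmp/c.npz')['im']; save('t8',cv2.resize(im[170:250,225:335],None,fx=7,fy=7,interpolation=cv2.INTER_CUBIC))"
```

```text
time_s: 69.9
tcp_pos: [0.5525, -0.3776, 0.1229]
eef_rot: [-179.9, -0.0, -92.1]
contact_force: [-1.0, 0.8, 0.2]
gripper_width: 0.0003
gripper_force: 0.0
69.95 [ 0.55250462 -0.37580531  0.12282997] [-1.79957781e+02 -1.56596326e-02 -9.20407193e+01]
NE 49 mean [0.6187 0.0857] rectc [0.6193 0.0845] model [0.6183 0.0879] dir 3.0 z [0.0829 0.086 ]
SE 54 mean [ 0.6155 -0.0418] rectc [ 0.6164 -0.0412] model [ 0.6183 -0.0393] dir 90.9 z [0.0807 0.0859]
SW 36 mean [ 0.4885 -0.0397] rectc [ 0.4891 -0.0409] model [ 0.4911 -0.0393] dir 177.6 z [0.0819 0.0863]
NW 42 mean [0.4901 0.0884] rectc [0.4901 0.0873] model [0.4911 0.0879] dir 86.7 z [0.0827 0.0864]
flange top z 0.0481 tilt deg 0.1 587
knob 72 [0.5541 0.0242 0.1069] [0.5539 0.0237] 0.0166
bell 421 [0.5536 0.0235 0.081 ] [0.5532 0.0238] 0.0495
```

View pics/t8.png

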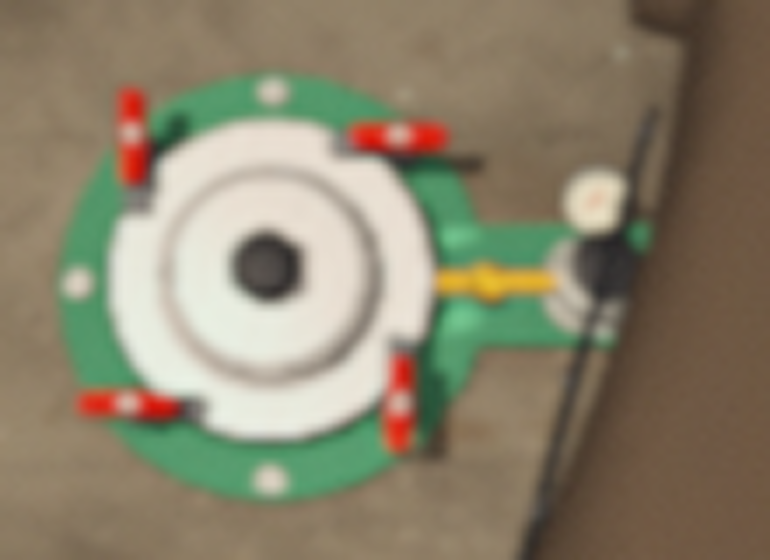

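All four bars are at the stop (132,135; 400,138; 400,400; 128,404), and the cover is level at 40.1 mm. Now the pump.

```bash
python3 -m handwheel '[[1,0.05,24.2,0,0],[1,0.05,24.2,0,0],[1,0.05,24.2,0,0],[1,0.05,24.2,0,0],[1,0.05,24.2,0,0],[1,0.05,24.2,0,0]]'; python3 -m handwheel '[[1,0,0,-1,0],[1,0,0,-2,0],[1,0,0,-3,0],[1,0,0,-4,0],[1,0,0,-4.5,0],[1,0,0,-4.7,0],[1,0,0,-4.7,0],[1,0,0,-4.7,0]]'
```

```text
time_s: 70.7
tcp_pos: [0.5535, -0.1309, 0.1233]
eef_rot: [-179.9, 0.0, -91.7]
contact_force: [-0.2, 0.2, -0.1]
gripper_width: 0.0004
gripper_force: 0.0
time_s: 71.7
tcp_pos: [0.5531, -0.133, 0.0764]
eef_rot: [-180.0, -0.0, -91.9]
contact_force: [-6.4, 1.8, 17.5]
gripper_width: 0.0002
gripper_force: 8.7
```

```bash
python3 -m handwheel '[[1,0,0,-0.15,0],[1,0,0,-0.15,0],[1,0,0,-0.15,0]]'; python3 -m handwheel '[[1,0,0,1,0],[1,0,0,2,0],[1,0,0,3,0],[1,0,0,6,0],[1,0,0,10,0],[1,0,0,10,0]]'; python3 -m handwheel '[[1,0,-24,0,0],[1,0,-24,0,0],[1,0,-24,0,0],[1,0,-24,0,0],[1,0,-24,0,0],[1,0,-24,0,0]]'; python3 cl.py; python3 - <<'E'
from h import *
a=np.load('/tmp/c.npz'); W=cloud('top',a['d']); P=W[190:220,295:325].reshape(-1,3); Q=P[(np.hypot(P[:,0]-.5533,P[:,1]+.134)<.02)]; print('cap z',np.nanpercentile(Q[:,2],[50,80]), get_state()['contact_force'])
E
```

```text
time_s: 72.08
tcp_pos: [0.5533, -0.1331, 0.0762]
eef_rot: [-179.9, -0.1, -91.9]
contact_force: [-8.9, 2.7, 27.6]
gripper_width: 0.0001
gripper_force: 14.2
time_s: 72.82
tcp_pos: [0.555, -0.1327, 0.1764]
eef_rot: [-179.7, 0.0, -91.9]
contact_force: [-0.2, 0.2, -0.1]
gripper_width: 0.0003
gripper_force: 0.0
time_s: 73.58
tcp_pos: [0.5523, -0.3723, 0.1723]
eef_rot: [179.9, 0.1, -92.0]
contact_force: [1.0, -0.4, -0.4]
gripper_width: 0.0004
gripper_force: 0.0
73.625 [ 0.5527085  -0.37168958  0.1728187 ] [ 1.79920013e+02  4.09891518e-02 -9.19086032e+01]
NE 49 mean [0.6187 0.0857] rectc [0.6193 0.0845] model [0.6183 0.0879] dir 3.0 z [0.0825 0.0867]
SE 54 mean [ 0.6155 -0.0418] rectc [ 0.6164 -0.0412] model [ 0.6183 -0.0393] dir 90.9 z [0.082  0.0872]
SW 36 mean [ 0.4885 -0.0397] rectc [ 0.4891 -0.0409] model [ 0.4911 -0.0393] dir 177.6 z [0.0811 0.0846]
NW 42 mean [0.4901 0.0884] rectc [0.4901 0.0873] model [0.4911 0.0879] dir 86.7 z [0.0825 0.0862]
flange top z 0.048 tilt deg 0.28 585
knob 74 [0.5541 0.0239 0.1072] [0.5544 0.0246] 0.0169
bell 400 [0.5529 0.0234 0.0809] [0.5538 0.0253] 0.0482
cap z [0.09843195 0.1014625 ] [-0.5126584 -0.1517811 -0.2600482]
```

The plunger bottomed (27 N against the stop) and has sprung back up to about 101 mm. The cover is down and level, and the robot is clear, so I hand in.

```bash
python3 -c "
from h import *
print(r.close_job())"
```

```text
the job is handed in; nothing more can be done
None
```

The job is handed in with no verdict returned: all three glasses stand in bores, the cover was drawn down crosswise in two rounds and measures level at 40 mm, all four clamps are at their stops, and the plunger was pushed to the bottom once and is back up.

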